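# Put the stacked lids back on their spice canisters

### The job

After the washing-up the four wooden lids of the spice canisters were left in a stack on the worktop. Take the stack apart and put every lid on the canister of its own size, plug down and properly seated so that it lies level on the rim. Leave the canisters standing where they are, and do not disturb the mug or the pepper mill.

Things in the scene. Friction and masses are not known exactly. Their poses are not given: they have to be found in the camera images.
- lid_a_mid (a point): Largest lid: round wooden disc 68 mm across, 22 mm thick, flat on top, with a white plug 44 mm across, 10 mm high under its middle; 32 mm high in all; about 65 g. Point: on its axis, half-way up, 16 mm below the top; z up. At the bottom of the stack, plug on the worktop.
- lid_b_mid (a point): Second largest lid: round wooden disc 59 mm across, 22 mm thick, flat on top, with a white plug 35 mm across, 10 mm high under its middle; 32 mm high in all; about 48 g. Point: on its axis, half-way up, 16 mm below the top; z up. Stacked plug down on the flat top of the next larger lid, within 3 mm of its centre in x and y.
- lid_c_mid (a point): Second smallest lid: round wooden disc 50 mm across, 22 mm thick, flat on top, with a white plug 26 mm across, 10 mm high under its middle; 32 mm high in all; about 34 g. Point: on its axis, half-way up, 16 mm below the top; z up. Stacked plug down on the flat top of the next larger lid, within 3 mm of its centre in x and y.
- lid_d_mid (a point): Smallest lid: round wooden disc 41 mm across, 22 mm thick, flat on top, with a white plug 17 mm across, 10 mm high under its middle; 32 mm high in all; about 22 g. Point: on its axis, half-way up, 16 mm below the top; z up. Stacked plug down on the flat top of the next larger lid, within 3 mm of its centre in x and y. Topmost.
- mouth_a (a point): Largest canister: open round white stoneware pot, 64 mm across outside, 54 mm inside, 95 mm high, loose on the worktop. Point: centre of its mouth, level with the rim; z up. With its lid on, the disc rests on the rim (2 mm overhang), the plug hangs in the mouth with 5 mm play all round, and the lid's point is 6 mm above this one.
- mouth_b (a point): Second largest canister: open round white stoneware pot, 55 mm across outside, 45 mm inside, 85 mm high, loose on the worktop. Point: centre of its mouth, level with the rim; z up. With its lid on, the disc rests on the rim (2 mm overhang), the plug hangs in the mouth with 5 mm play all round, and the lid's point is 6 mm above this one.
- mouth_c (a point): Second smallest canister: open round white stoneware pot, 46 mm across outside, 36 mm inside, 75 mm high, loose on the worktop. Point: centre of its mouth, level with the rim; z up. With its lid on, the disc rests on the rim (2 mm overhang), the plug hangs in the mouth with 5 mm play all round, and the lid's point is 6 mm above this one.
- mouth_d (a point): Smallest canister: open round white stoneware pot, 37 mm across outside, 27 mm inside, 65 mm high, loose on the worktop. Point: centre of its mouth, level with the rim; z up. With its lid on, the disc rests on the rim (2 mm overhang), the plug hangs in the mouth with 5 mm play all round, and the lid's point is 6 mm above this one.
- mug_mid (a point): Bystander: a blue mug 80 mm across and 85 mm high with a handle on one side; the point is on its axis, half-way up. To be left alone.
- mill_mid (a point): Bystander: a dark wooden pepper mill, 52 mm across at the foot, 142 mm high; the point is on its axis, 70 mm up. To be left alone.
Things that resemble listed ones, but are neither listed nor needed, are in the scene too. Leave any orange or red look-alike of the part that bears lid_d_mid alone.

How it is judged:
By the outcome, as a careful person would: the job done as asked, in the order asked, and still so for the second after the job is handed in, with the robot touching nothing.
It also fails if it takes over 125 s, if anything falls off the work surface, if the arm or the gripper's body presses on something with over 40 N, if the wrist force passes 120 N, or if a joint passes its speed limit or range.

### The arm

A 6-joint arm with a two-finger parallel gripper is mounted at the origin on the work surface. World frame = base frame: x ahead of the robot, y to its left, z up, the work surface at z = 0. Lengths are in m, angles in degrees, forces in N, time in s.
With the tool pointing down it reaches from about 0.25 to 0.725 m from the base axis. Payload 9.7 kg.
Tool frame: the origin (TCP) lies at the very end of the fingers, on their centre line; the grasp point (between the pads) lies 19 mm behind it; z points along the fingers, y is the line along which they close (so a half turn about z gives the same grasp; the last joint's range is limited). The gripper opens to 85 mm and grips with 20 to 120 N. Pads are 22 mm wide; open, the fingers measure 114 mm over their backs; the gripper's body (76 mm by 85 mm) begins 54 mm behind the grasp point. The pads swing forward as they close: fully open they stand 13 mm farther back than shut.
Start: joints at [-75.86, 4.979, 10.078, 95.1, 0, 90], TCP at [0.134, -0.533, 0.231] pointing down, gripper open.
Joint ranges: [-179.16, 179.16], [-48.56, 103.87], [-65.8, 70.77], [-126.05, 130.52], [-82.76, 87.17], [-180, 180]. Speed limits (degrees/s): [127.2, 127.2, 147.25, 180, 180, 180].

### API

Orientations are given as [roll, pitch, yaw] about the fixed x, y, z axes, in that order (R = Rz(yaw) Ry(pitch) Rx(roll)).
In Python, from workcell import telemetry, optics, workorder gives the robot as it stands.
- The arm moves only by the shell command python3 -m handwheel 'ROWS' [FORCE]. ROWS is JSON, a list of rows, each an object of numbers: "tx", "ty", "tz": the shift along the tool's x, y, z in m; "ax", "ay", "az": the turn, a rotation vector about the tool's x, y, z in degrees; "jaw": the gripper command: -1 is shut, 1 is fully open, values between are in proportion. A call has exactly 10 rows; each row shifts and turns the commanded pose from where the row before left it, along the tool's axes as they then stand; what a row does not reach is not made up. A row lasts 1/8 s, in which the tool goes at most 62.5 mm and 10.7 degrees, less where a joint would pass 70% of its speed; a pose out of reach is approached as far as the arm can. A call is refused whole if a number of a shift passes 0.0625 or a number of a turn 10.7, either way. A call with a gripper value outside its range is refused whole. The fingers move at their own pace and stop on an object; FORCE is the grip in N (left out, the last holds). Time passes only in rows, so rows that do not move let the fingers close, or fill a call up. It gives the time, the measured TCP pose, the force, the opening and the grip force at its end, in the units of the state.
- telemetry.get_obs(): the state, without advancing time (a new reading comes with each control period).
- optics.camera(name): name is "scene" or "top"; returns a dict with "color" (420x560x3 uint8, red, green, blue), "K" (3x3 intrinsics, pixels), "extrinsics" (4x4, takes a point from camera to world coordinates). Camera axes: x right, y down, z forward; pixel columns grow to the right and rows downward; lengths in m; the calibration is good to about 2 mm. A picture is of the moment at which its call begins. There is no depth.
- workorder.job_done(): hands the job in; it is judged then, once.
The state is a dict: "time": time; "q": joint angles; "qd": joint speeds; "joint_efforts": joint torques, N m; "ee_pos": TCP position; "tcp_rot": TCP orientation; "wrist_force": force on the tool from outside, world axes, zero at the start; "torque": the same for the moment, N m; "opening": finger opening in m; "grasp_force": force on a finger pad.
Only numpy, scipy, OpenCV 4.12 (cv2) and the standard library are available. Lean on these libraries where they do the work, as an engineer would, in place of code of your own. Each camera call takes 0.05 s, during which the arm holds its last target. There are 200 camera calls.

## Working session

There is one attempt and no reset: what is moved stays moved. The work goes in short steps, Python scripts to look and compute and a shell command to move; the robot and the scene stay as the last step left them, time stands still between calls to the robot, and variables do not carry over. Pictures are saved under pics/ and viewed, at most 14 in all, crops included, and the job is handed in when it is done.

```bash
mkdir -p pics; ls
python3 - <<'E'
from workcell import telemetry, optics
import cv2,numpy as np
print(telemetry.get_obs())
for n in("scene","top"):
    c=optics.camera(n);cv2.imwrite(f"pics/{n}0.png",c["color"][:,:,::-1]);np.savez(f"{n}.npz",**c);print(c["K"],c["extrinsics"])
E
```

```text
pics
{'time': 0.0, 'q': array([-7.58603771e+01,  5.01167499e+00,  1.00341460e+01,  9.50984484e+01,
        1.69411771e-05,  9.00002517e+01]), 'qd': array([ 0.00851451, -0.00694487,  0.01472171, -0.04962097, -0.01808353,
       -0.05785748]), 'joint_efforts': array([-2.50630757e-03, -5.20390141e+01,  4.64800322e+01,  1.63052307e-02,
        4.32181565e-06, -3.83502936e-06]), 'ee_pos': array([ 0.1343029 , -0.53312127,  0.23057478]), 'tcp_rot': array([-1.79924023e+02, -1.66073866e-05,  1.41393712e+01]), 'wrist_force': array([0.82362951, 0.17900218, 0.63218785]), 'torque': array([-0.01136004,  0.00804272,  0.00200424]), 'grasp_force': 0.0, 'opening': 0.0857255551836607}
[[425.48021485   0.         279.46660471]
 [  0.         425.48021485 205.59968373]
 [  0.           0.           1.        ]] [[-0.48420166  0.57951094 -0.65552714  1.11028582]
 [ 0.87495422  0.31901515 -0.36425877  0.39366442]
 [-0.00196885 -0.74993093 -0.66151321  0.72712515]
 [ 0.          0.          0.          1.        ]]
[[389.85551186   0.         278.28384686]
 [  0.         389.85551186 212.64684509]
 [  0.           0.           1.        ]] [[ 0.01048536 -0.98666693  0.16241435  0.38299974]
 [-0.99993183 -0.01118046 -0.00336639  0.06164391]
 [ 0.00513737 -0.16236798 -0.9867169   0.84501414]
 [ 0.          0.          0.          1.        ]]
```

View pics/scene0.png

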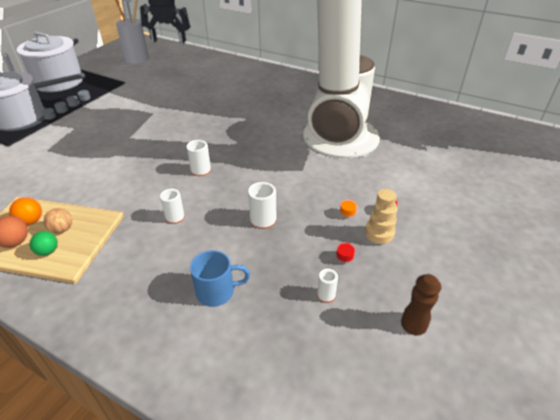

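View pics/top0.png

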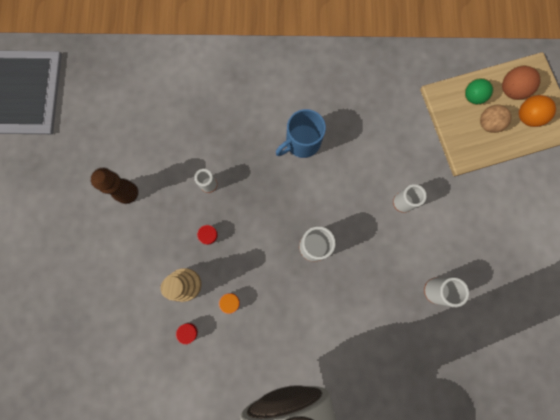

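Scene view: four white canisters (about 199,157; 172,205; 262,204; 327,285), stack at (381,215), red/orange decoys (348,209; 346,252; one behind the stack), mug (212,278), mill (420,303). Top view: canisters at (204,178), (413,195), (453,292), (317,243), stack at (180,286), decoys at (207,235), (229,303), (187,333).

```bash
cat > m.py <<'E'
import numpy as np,cv2
from scipy.optimize import least_squares
def cast(c,uv,z):
    uv=np.atleast_2d(uv).astype(float)
    d=np.c_[uv,np.ones(len(uv))]@np.linalg.inv(c["K"]).T@c["extrinsics"][:3,:3].T
    o=c["extrinsics"][:3,3]; return (o+d*((z-o[2])/d[:,2])[:,None])[:,:2]
def masks(c):
    hsv=cv2.cvtColor(c["color"],cv2.COLOR_RGB2HSV).astype(int); h,s,v=hsv[...,0],hsv[...,1],hsv[...,2]
    return dict(white=((s<40)&(v>165)),wood=((h>10)&(h<25)&(s>80)&(v>110)),red=((h<13)|(h>170))&(s>190)&(v>130),
      blue=(h>95)&(h<125)&(s>110),dark=(h<20)&(s>90)&(v<100))
def rim(c,mask,seed,z,r,half=30):
    """circle of radius r on plane z from the contour points facing away from the camera foot"""
    n,l,st,ce=cv2.connectedComponentsWithStats(mask.astype(np.uint8))
    ok=[i for i in range(1,n) if st[i,4]>25]; i=min(ok,key=lambda i:np.hypot(*(ce[i]-seed)))
    big=cv2.resize((l==i).astype(np.float32),None,fx=4,fy=4,interpolation=cv2.INTER_CUBIC)
    cs,_=cv2.findContours((big>.5).astype(np.uint8),cv2.RETR_EXTERNAL,cv2.CHAIN_APPROX_NONE)
    k=cv2.convexHull(max(cs,key=cv2.contourArea))[:,0]; k=np.concatenate([np.linspace(a,b,8) for a,b in zip(k,np.roll(k,-1,0))])
    p=cast(c,(k+.5)/4-.5,z); foot=c["extrinsics"][:2,3]
    d=p.mean(0)-foot; d/=np.linalg.norm(d); p0=p[np.argmax(p@d)]-d*r
    for _ in range(6):
        q=p[(p-p0)@d>0.2*r]
        f=least_squares(lambda x:np.hypot(*(q-x).T)-r,p0,loss="soft_l1",f_scale=.001); p0=f.x
    return p0,np.abs(f.fun).mean(),st[i,4]
E
python3 - <<'E'
from m import *
S={n:dict(np.load(f"{n}.npz")) for n in("scene","top")}
seeds=dict(a=((317,243),(262,204)),b=((448,292),(199,157)),c=((410,197),(172,205)),d=((204,178),(327,285)))
dims=dict(a=(.095,.032),b=(.085,.0275),c=(.075,.023),d=(.065,.0185))
for k in seeds:
    for n,s in zip(("top","scene"),seeds[k]):
        print(k,n,*rim(S[n],masks(S[n])["white"],s,*dims[k]))
for n,s in(("top",(180,286)),("scene",(381,215))): print("lid d",n,*rim(S[n],masks(S[n])["wood"],s,.128,.0205))
for s in((207,235),(229,303),(187,333)): print("decoy",cast(S["top"],s,.03))
print("mug",cast(S["top"],(305,133),.085),"mill",cast(S["top"],(104,180),.142),cast(S["top"],(124,192),0.02))
im=[cv2.resize(S["top"]["color"][y-30:y+30,x-30:x+30],(260,260),interpolation=cv2.INTER_NEAREST) for x,y in((317,243),(448,292),(410,197),(204,178),(180,286))]
im.append(cv2.resize((masks(S["top"])["white"][..., None]*255).astype(np.uint8).repeat(3,2)[213:273,287:347],(260,260)))
cv2.imwrite("pics/m.png",np.vstack([np.hstack(im[:3]),np.hstack(im[3:])])[:,:,::-1])
E
```

```text
a top [ 0.44875533 -0.01764046] 0.00025617227554719887 290
a scene [0.58527795 0.11344986] nan 32
b top [ 0.35809795 -0.2786217 ] 0.0003948669585343064 368
b scene [ 0.2496878  -0.28655687] 0.004414024152897046 35
c top [ 0.54878584 -0.21494408] 0.00031289522691387126 279
c scene [ 0.23361595 -0.3029953 ] 0.0035031201010914106 35
d top [0.58316018 0.2139485 ] 0.0002748846602072947 91
d scene [-1.11114265 -0.46751401] 0.0028124469640294506 118148
lid d top [0.36258387 0.2498293 ] 0.0004038515343310348 755
lid d scene [0.37161995 0.25149988] 0.00044221324148452807 1230
decoy [[0.46795752 0.20783393]]
decoy [[0.32926295 0.15741789]]
decoy [[0.26943902 0.24011802]]
mug [[0.67379357 0.0061447 ]] mill [[0.55622861 0.3820718 ]] [[0.56019806 0.39239415]]m.py:23: RuntimeWarning: Mean of empty slice.
  return p0,np.abs(f.fun).mean(),st[i,4]
  ret = ret.dtype.type(ret / rcount)
```

View pics/m.png

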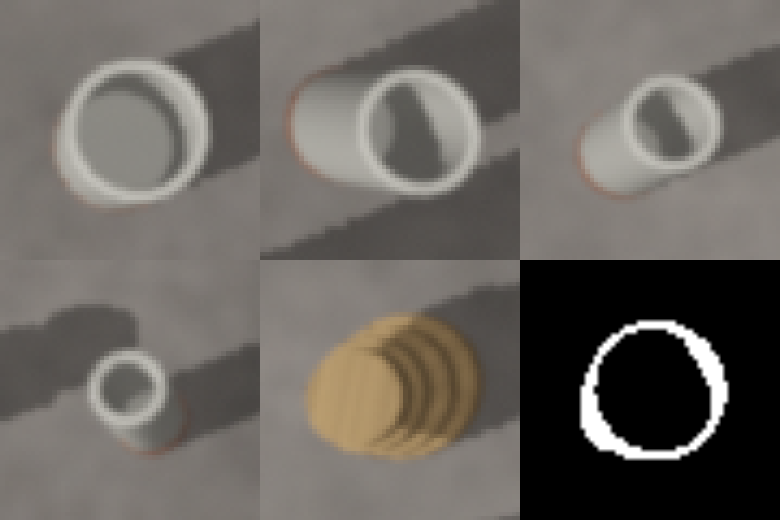

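Crops: rims, bodies and the stack (top lid the left-most disc at (354,403)) are clearly seen in the top view, so the top-view fits are sound; the scene masks for white need a different threshold. I begin moving and cross-check in the meantime.

```bash
python3 -m handwheel '[{"az":7.07,"jaw":1},{"az":7.07,"jaw":1},{"tx":0.06,"jaw":1},{"tx":0.06,"jaw":1},{"tx":0.06,"jaw":1},{"tx":0.05,"jaw":1},{"ty":-0.05,"jaw":1},{"ty":-0.05,"jaw":1},{"ty":-0.05,"jaw":1},{"jaw":1}]' 40
python3 - <<'E'
from m import *
S={n:dict(np.load(f"{n}.npz")) for n in("scene","top")}
def proj(c,p):
    q=np.linalg.inv(c["extrinsics"])@np.r_[p,1]; u=c["K"]@q[:3]; return u[:2]/u[2]
def circ(c,im,x,y,z,r):
    t=np.linspace(0,6.283,60)
    pts=np.array([proj(c,(x+r*np.cos(a),y+r*np.sin(a),z)) for a in t])
    cv2.polylines(im,[np.int32((pts+.5)*4*16)],True,(255,0,255),1,cv2.LINE_AA,4)
P=[(.4488,-.0176,.095,.032),(.3581,-.2786,.085,.0275),(.5488,-.2149,.075,.023),(.5832,.2139,.065,.0185),(.3626,.2498,.128,.0205)]
out=[]
for n in("top","scene"):
    c=S[n];im=cv2.resize(c["color"],None,fx=4,fy=4,interpolation=cv2.INTER_NEAREST)
    for p in P: circ(c,im,*p)
    row=[]
    for p in P:
        u,v=(proj(c,p[:3])*4).astype(int); row.append(im[v-120:v+120,u-75:u+75])
    out.append(np.hstack(row))
cv2.imwrite("pics/ov.png",np.vstack(out)[:,:,::-1])
for uv,z in(((317.7,242.5),.095),((454.4,291.5),.085),((414.6,194.9),.075),((202.8,177),.065),((171,288.5),.128)): print(cast(S["top"],uv,z))
E
```

```text
[[ 0.44903179 -0.017456  ]]
[[ 0.3587816  -0.28005429]]
[[ 0.54920382 -0.21601898]]
[[0.58392416 0.21499264]]
[[0.36018666 0.25123208]]$[0]: bad value
```

View pics/ov.png

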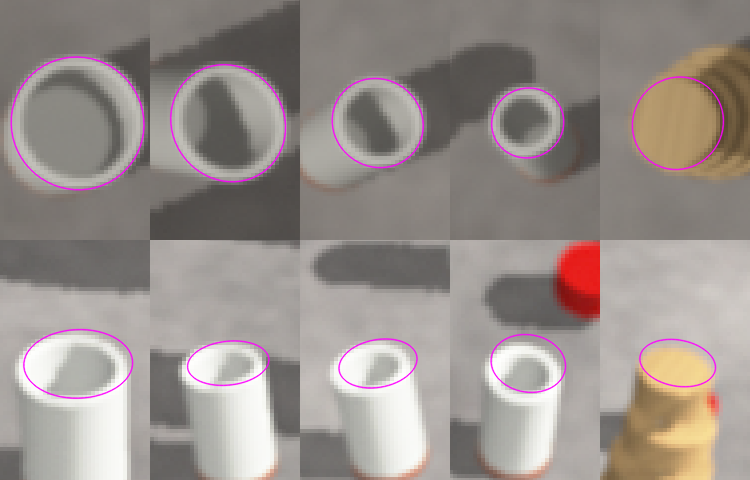

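Overlay: in the top view the circles hug the rims and top disc; in the scene view they sit about 1.5 px right and 1.5–2 px high, i.e. within a few mm of calibration bias, which I'll learn from the held lid. The move was refused by format; retry.

```bash
python3 -m handwheel '[{"az":7.07},{"az":7.07},{"tx":0.06},{"tx":0.06},{"tx":0.06},{"tx":0.05},{"ty":-0.05},{"ty":-0.05},{"ty":-0.05},{"ty":0.0}]' 40; python3 -m handwheel '[{"tx":0.0,"ty":0.0,"tz":0.0,"ax":0.0,"ay":0.0,"az":0.0,"jaw":1.0},{"ty":-0.01},{"ty":-0.01},{"ty":-0.01},{"ty":-0.01},{"ty":-0.01},{"ty":-0.01},{"ty":-0.01},{"ty":-0.01},{"ty":-0.01}]'
```

```text
$[0]: bad value
$[1]: bad value
```

```bash
python3 -m handwheel '[{"tx":0,"ty":0,"tz":0,"ax":0,"ay":0,"az":7.07,"jaw":1},{"tx":0,"ty":0,"tz":0,"ax":0,"ay":0,"az":7.07,"jaw":1},{"tx":0.06,"ty":0,"tz":0,"ax":0,"ay":0,"az":0,"jaw":1},{"tx":0.06,"ty":0,"tz":0,"ax":0,"ay":0,"az":0,"jaw":1},{"tx":0.06,"ty":0,"tz":0,"ax":0,"ay":0,"az":0,"jaw":1},{"tx":0.05,"ty":0,"tz":0,"ax":0,"ay":0,"az":0,"jaw":1},{"tx":0,"ty":-0.05,"tz":0,"ax":0,"ay":0,"az":0,"jaw":1},{"tx":0,"ty":-0.05,"tz":0,"ax":0,"ay":0,"az":0,"jaw":1},{"tx":0,"ty":-0.05,"tz":0,"ax":0,"ay":0,"az":0,"jaw":1},{"tx":0,"ty":-0.05,"tz":0,"ax":0,"ay":0,"az":0,"jaw":1}]' 40
```

```text
time: 1.35
ee_pos: [0.3641, -0.3317, 0.2308]
tcp_rot: [-180.0, 0.0, -0.0]
wrist_force: [0.5, -0.9, -0.0]
opening: 0.0855
grasp_force: 0.0
```

```bash
python3 -m handwheel '[{"tx":0,"ty":-0.058,"tz":0,"ax":0,"ay":0,"az":0,"jaw":1},{"tx":0,"ty":-0.058,"tz":0,"ax":0,"ay":0,"az":0,"jaw":1},{"tx":0,"ty":-0.058,"tz":0,"ax":0,"ay":0,"az":0,"jaw":1},{"tx":0,"ty":-0.058,"tz":0,"ax":0,"ay":0,"az":0,"jaw":1},{"tx":0,"ty":-0.058,"tz":0,"ax":0,"ay":0,"az":0,"jaw":1},{"tx":0,"ty":-0.058,"tz":0,"ax":0,"ay":0,"az":0,"jaw":1},{"tx":0,"ty":-0.058,"tz":0,"ax":0,"ay":0,"az":0,"jaw":1},{"tx":0,"ty":-0.058,"tz":0,"ax":0,"ay":0,"az":0,"jaw":1},{"tx":0,"ty":-0.058,"tz":0,"ax":0,"ay":0,"az":0,"jaw":1},{"tx":0,"ty":0,"tz":0,"ax":0,"ay":0,"az":0,"jaw":1}]' 40
```

```text
time: 2.6
ee_pos: [0.3652, 0.0707, 0.2372]
tcp_rot: [-174.9, 0.1, 7.1]
wrist_force: [-0.0, -0.6, 0.2]
opening: 0.0857
grasp_force: 0.0
```

```bash
python3 -m handwheel '[{"tx":0,"ty":0,"tz":0,"ax":0,"ay":0,"az":0,"jaw":1},{"tx":0,"ty":0,"tz":0,"ax":0,"ay":0,"az":0,"jaw":1},{"tx":0,"ty":0,"tz":0,"ax":0,"ay":0,"az":0,"jaw":1},{"tx":0,"ty":-0.03,"tz":0,"ax":0,"ay":0,"az":0,"jaw":1},{"tx":0,"ty":-0.03,"tz":0,"ax":0,"ay":0,"az":0,"jaw":1},{"tx":0,"ty":-0.03,"tz":0,"ax":0,"ay":0,"az":0,"jaw":1},{"tx":0,"ty":-0.03,"tz":0,"ax":0,"ay":0,"az":0,"jaw":1},{"tx":0,"ty":0,"tz":0,"ax":0,"ay":0,"az":0,"jaw":1},{"tx":0,"ty":0,"tz":0,"ax":0,"ay":0,"az":0,"jaw":1},{"tx":0,"ty":0,"tz":0,"ax":0,"ay":0,"az":0,"jaw":1}]' 40
```

```text
time: 3.85
ee_pos: [0.3597, 0.1147, 0.2505]
tcp_rot: [-171.7, 0.1, 11.5]
wrist_force: [0.3, -0.4, 0.3]
opening: 0.0852
grasp_force: 0.0
```

```bash
python3 -c "
from workcell import telemetry
import numpy as np
o=telemetry.get_obs();print(np.round(o['q'],1),np.round(o['qd'],1),o['ee_pos'],o['tcp_rot'])"
```

```text
[ 11.5 -18.1  -9.   99.2   8.3 179.9] [-0.1 -0.  -0.1  0.1  0.1 -0. ] [0.35966162 0.11466761 0.25049764] [-1.7174348e+02  1.2030853e-01  1.1515483e+01]
```

```bash
python3 -m handwheel '[{"tx":0,"ty":0,"tz":0,"ax":0,"ay":0,"az":-9.8,"jaw":1},{"tx":0,"ty":0,"tz":0,"ax":0,"ay":0,"az":-9.8,"jaw":1},{"tx":0,"ty":0,"tz":0,"ax":0,"ay":0,"az":-9.8,"jaw":1},{"tx":0,"ty":0,"tz":0,"ax":0,"ay":0,"az":-9.8,"jaw":1},{"tx":0,"ty":0,"tz":0,"ax":0,"ay":0,"az":-9.8,"jaw":1},{"tx":0,"ty":0,"tz":0,"ax":0,"ay":0,"az":-9.8,"jaw":1},{"tx":0,"ty":0,"tz":0,"ax":0,"ay":0,"az":-9.8,"jaw":1},{"tx":0,"ty":0,"tz":0,"ax":0,"ay":0,"az":-9.8,"jaw":1},{"tx":0,"ty":0,"tz":0,"ax":0,"ay":0,"az":0,"jaw":1},{"tx":0,"ty":0,"tz":0,"ax":0,"ay":0,"az":0,"jaw":1}]' 40
python3 - <<'E'
from workcell import telemetry
from scipy.spatial.transform import Rotation as R
import numpy as np
o=telemetry.get_obs();r=R.from_euler('xyz',o['tcp_rot'],degrees=True)
t=R.from_euler('xyz',[180,0,90],degrees=True);print((r.inv()*t).as_rotvec(degrees=True),o['q'])
E
```

```text
time: 5.1
ee_pos: [0.3597, 0.1147, 0.2506]
tcp_rot: [-178.2, -8.1, 89.6]
wrist_force: [-0.4, 0.2, 0.4]
opening: 0.085
grasp_force: 0.0
[-1.78468677 -8.06760638 -0.30532836] [ 11.46215252 -18.08014785  -8.99814428  99.20671169   8.26170524
 101.75900444]
```

```bash
python3 -m handwheel '[{"tx":0,"ty":0,"tz":0,"ax":-1.78,"ay":-8.07,"az":-0.3,"jaw":1},{"tx":0,"ty":0,"tz":0,"ax":0,"ay":0,"az":0,"jaw":1},{"tx":0.034,"ty":0,"tz":0,"ax":0,"ay":0,"az":0,"jaw":1},{"tx":0.034,"ty":0,"tz":0,"ax":0,"ay":0,"az":0,"jaw":1},{"tx":0.034,"ty":0,"tz":0,"ax":0,"ay":0,"az":0,"jaw":1},{"tx":0.034,"ty":0.001,"tz":0,"ax":0,"ay":0,"az":0,"jaw":1},{"tx":0,"ty":0,"tz":0.03,"ax":0,"ay":0,"az":0,"jaw":1},{"tx":0,"ty":0,"tz":0.03,"ax":0,"ay":0,"az":0,"jaw":1},{"tx":0,"ty":0,"tz":0.03,"ax":0,"ay":0,"az":0,"jaw":1},{"tx":0,"ty":0,"tz":0,"ax":0,"ay":0,"az":0,"jaw":1}]' 40
```

```text
time: 6.35
ee_pos: [0.3593, 0.25, 0.1588]
tcp_rot: [-179.8, 0.0, 90.1]
wrist_force: [-0.7, 1.2, 0.0]
opening: 0.0854
grasp_force: 0.0
```

```bash
python3 -m handwheel '[{"tx":0,"ty":0.0015,"tz":0.02,"ax":0,"ay":0,"az":0,"jaw":1},{"tx":0,"ty":0,"tz":0.02,"ax":0,"ay":0,"az":0,"jaw":1},{"tx":0,"ty":0,"tz":0.018,"ax":0,"ay":0,"az":0,"jaw":0.5},{"tx":0,"ty":0,"tz":0,"ax":0,"ay":0,"az":0,"jaw":0.3},{"tx":0,"ty":0,"tz":0,"ax":0,"ay":0,"az":0,"jaw":0.1},{"tx":0,"ty":0,"tz":0,"ax":0,"ay":0,"az":0,"jaw":0.05},{"tx":0,"ty":0,"tz":0,"ax":0,"ay":0,"az":0,"jaw":0},{"tx":0,"ty":0,"tz":0,"ax":0,"ay":0,"az":0,"jaw":-0.1},{"tx":0,"ty":0,"tz":0,"ax":0,"ay":0,"az":0,"jaw":-0.3},{"tx":0,"ty":0,"tz":0,"ax":0,"ay":0,"az":0,"jaw":-0.5}]' 25
```

```text
time: 7.6
ee_pos: [0.3619, 0.251, 0.1032]
tcp_rot: [179.9, -0.0, 90.2]
wrist_force: [-0.3, -0.3, 5.0]
opening: 0.0401
grasp_force: 25.1
```

Run:
```python
from workcell import telemetry, optics
import cv2,numpy as np
o=telemetry.get_obs();print(o['ee_pos'],o['opening'],o['grasp_force'],o['q'].round())
c=optics.camera("scene")["color"];t=optics.camera("top")["color"]
a=cv2.resize(c[140:260,330:450],(480,480),interpolation=2);b=cv2.resize(t[240:330,130:220],(300,300),interpolation=2)
cv2.imwrite("pics/g1.png",np.hstack([a,np.pad(b,((0,180),(0,0),(0,0)))])[:,:,::-1])
```

```text
[0.3619312  0.25104973 0.10317055] 0.04008835243148697 25.08355736732483 [ 35. -11. -19.  82.  -0. 125.]
```

View pics/g1.png

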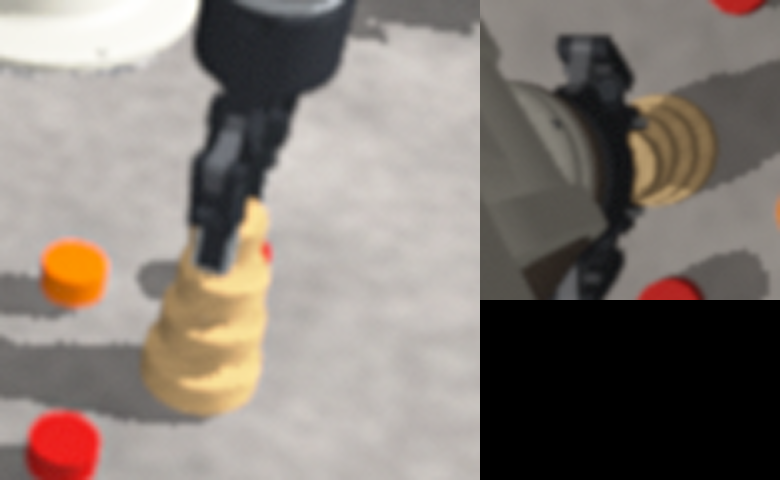

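The fingers hold the top lid (crop at (230,235)); the three lower lids still stand. Lift.

```bash
python3 -m handwheel '[{"tx":0,"ty":0,"tz":-0.005,"ax":0,"ay":0,"az":0,"jaw":-0.5},{"tx":0,"ty":0,"tz":-0.01,"ax":0,"ay":0,"az":0,"jaw":-0.5},{"tx":0,"ty":0,"tz":-0.02,"ax":0,"ay":0,"az":0,"jaw":-0.5},{"tx":0,"ty":0,"tz":-0.02,"ax":0,"ay":0,"az":0,"jaw":-0.5},{"tx":0,"ty":0,"tz":-0.02,"ax":0,"ay":0,"az":0,"jaw":-0.5},{"tx":0,"ty":0.03,"tz":0,"ax":0,"ay":0,"az":0,"jaw":-0.5},{"tx":-0.01,"ty":0.04,"tz":0,"ax":0,"ay":0,"az":0,"jaw":-0.5},{"tx":-0.01,"ty":0.04,"tz":0,"ax":0,"ay":0,"az":0,"jaw":-0.5},{"tx":-0.01,"ty":0.04,"tz":0,"ax":0,"ay":0,"az":0,"jaw":-0.5},{"tx":0,"ty":0,"tz":0,"ax":0,"ay":0,"az":0,"jaw":-0.5}]'
python3 - <<'E'
from m import *
from workcell import telemetry, optics
o=telemetry.get_obs();print(o['ee_pos'],o['opening'])
c=optics.camera("top");s=optics.camera("scene")
np.savez("top1.npz",**c);np.savez("scene1.npz",**s)
print("lid c in stack",rim(c,masks(c)["wood"],(180,286),.096,.025))
a=cv2.resize(s["color"][200:320,270:410],(560,480),interpolation=2);b=cv2.resize(c["color"][120:240,150:210],(240,480),interpolation=2)
cv2.imwrite("pics/h1.png",np.hstack([a,b])[:,:,::-1])
E
```

```text
time: 8.95
ee_pos: [0.5135, 0.2206, 0.177]
tcp_rot: [-180.0, 0.0, 90.1]
wrist_force: [-1.2, -0.5, -1.1]
opening: 0.0402
grasp_force: 25.4
[0.51354783 0.22058088 0.17699622] 0.04019772723195105
lid c in stack (array([0.33709512, 0.14349949]), np.float64(0.001773616638406745), np.int32(324))
```

View pics/h1.png

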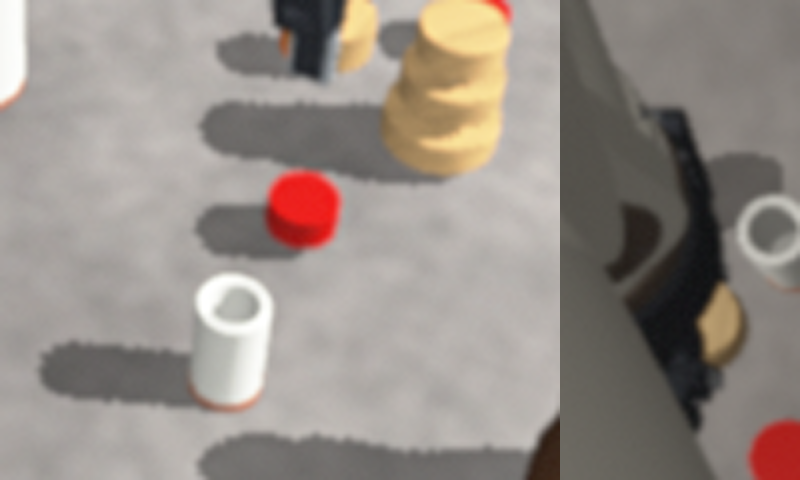

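Held lid visible beside the gripper (top crop around (722,322)); stack of three intact in the scene view (460,90), canister d at (232,300). Now use the held lid's arc against the known TCP to estimate the camera bias.

Run:
```python
from m import *
tcp=np.array([.5135,.2206])
for n,box in(("top1",(170,180,205,222)),("scene1",(345,195,372,222))):
    c=dict(np.load(n+".npz")); x0,y0,x1,y1=box
    hsv=cv2.cvtColor(c["color"],cv2.COLOR_RGB2HSV)
    w=masks(c)["wood"][y0:y1,x0:x1]; print(n,hsv[(y0+y1)//2,x0:x1,2], w.sum())
    ys,xs=np.nonzero(w)
    for y in range(ys.min(),ys.max()+1,2):
        r=xs[ys==y]
        if len(r): p=cast(c,[[x0+r.min()-.5,y0+y],[x0+r.max()+.5,y0+y]],.2018); print(y0+y,x0+r.min(),x0+r.max(),(p-tcp).round(4).tolist())
c=dict(np.load("top1.npz")); m=masks(c)["wood"]; n,l,st,ce=cv2.connectedComponentsWithStats(m.astype(np.uint8))
print([(st[i].tolist(),ce[i].round()) for i in range(1,n) if st[i,4]>60])
```

```text
top1 [ 30  25  21  21  25  23  21  22  21  24  23  23  24  35  86 144 178 183
 181 177 175 176 179 170 140 100  96 119 134 137 139 137 136 135 135] 129
191 190 190 [[0.0107, -0.0111], [0.0107, -0.0128]]
193 189 192 [[0.0072, -0.0096], [0.0073, -0.0163]]
195 188 194 [[0.0037, -0.0081], [0.0039, -0.0199]]
197 187 194 [[0.0003, -0.0066], [0.0004, -0.02]]
199 185 194 [[-0.0032, -0.0034], [-0.003, -0.0202]]
201 185 194 [[-0.0066, -0.0036], [-0.0064, -0.0203]]
203 186 194 [[-0.01, -0.0054], [-0.0098, -0.0205]]
205 186 193 [[-0.0134, -0.0056], [-0.0133, -0.019]]
207 186 191 [[-0.0168, -0.0057], [-0.0167, -0.0158]]
209 187 188 [[-0.0202, -0.0076], [-0.0201, -0.0109]]
scene1 [ 43  42  42  42  42  47  63  87 128 170 226 248 249 246 241 239 240 239
 227 171 125 116 118 119 120 118 117] 153
197 358 359 [[-0.0173, 0.0023], [-0.0192, 0.0056]]
199 357 361 [[-0.0109, 0.0028], [-0.0155, 0.0111]]
201 356 362 [[-0.0045, 0.0032], [-0.0109, 0.0148]]
203 356 363 [[0.0009, 0.0053], [-0.0064, 0.0185]]
205 355 363 [[0.0071, 0.0058], [-0.001, 0.0205]]
207 355 363 [[0.0124, 0.0079], [0.0043, 0.0225]]
209 356 363 [[0.0167, 0.0115], [0.0096, 0.0245]]
211 356 362 [[0.0219, 0.0136], [0.0157, 0.0248]]
213 355 371 [[0.0279, 0.014], [0.0129, 0.0412]]
215 355 371 [[0.033, 0.0159], [0.0181, 0.043]]
217 355 371 [[0.038, 0.0179], [0.0232, 0.0449]]
219 370 371 [[0.0299, 0.0435], [0.0282, 0.0467]]
221 369 371 [[0.0358, 0.0437], [0.0332, 0.0485]]
[([100, 0, 460, 39, 16318], array([341.,  18.])), ([421, 53, 139, 123, 9049], array([494., 117.])), ([185, 191, 10, 19, 129], array([190., 200.])), ([219, 293, 21, 21, 324], array([229., 303.]))]
```

```bash
cat > arc.py <<'E'
from m import *
from workcell import telemetry, optics
def arc(z_off,r,seed,off=.0248,pic=None):
    """centre of held lid (radius r) seen from top, minus TCP; off: top of lid above TCP"""
    o=telemetry.get_obs();c=optics.camera("top");tcp=o['ee_pos'];z=tcp[2]+off
    n,l,st,ce=cv2.connectedComponentsWithStats(masks(c)["wood"].astype(np.uint8))
    i=min([i for i in range(1,n) if st[i,4]>25],key=lambda i:np.hypot(*(ce[i]-seed)))
    ys,xs=np.nonzero(l==i); p=np.array([cast(c,(xs[ys==y].max()+.5,y),z)[0] for y in np.unique(ys)])
    f=least_squares(lambda x:np.hypot(*(p-x).T)-r,tcp[:2],loss="soft_l1",f_scale=.001)
    print(tcp.round(4),o['qd'].round(1),st[i],"centre",f.x.round(4),"minus tcp",(f.x-tcp[:2]).round(4),abs(f.fun).mean().round(4)); return c
E
python3 -c "
from arc import *
arc(0,.0205,(190,200))"
```

```text
[0.5116 0.2213 0.1776] [ 1.  -1.4 -0.9 -0.1  0.1  0.1] [184 192  11  19 128] centre [0.5082 0.2213] minus tcp [-0.0034  0.0001] 0.0006
```

```bash
python3 -m handwheel '[{"tx":0,"ty":0.02,"tz":0,"ax":0,"ay":0,"az":0,"jaw":-0.5},{"tx":0,"ty":0.025,"tz":0,"ax":0,"ay":0,"az":0,"jaw":-0.5},{"tx":-0.0068,"ty":0.02,"tz":0,"ax":0,"ay":0,"az":0,"jaw":-0.5},{"tx":0,"ty":0.0104,"tz":0,"ax":0,"ay":0,"az":0,"jaw":-0.5},{"tx":0,"ty":0,"tz":0.03,"ax":0,"ay":0,"az":0,"jaw":-0.5},{"tx":0,"ty":0,"tz":0.03,"ax":0,"ay":0,"az":0,"jaw":-0.5},{"tx":0,"ty":0,"tz":0.02,"ax":0,"ay":0,"az":0,"jaw":-0.5},{"tx":0,"ty":0,"tz":0.01,"ax":0,"ay":0,"az":0,"jaw":-0.5},{"tx":0,"ty":0,"tz":0,"ax":0,"ay":0,"az":0,"jaw":-0.5},{"tx":0,"ty":0,"tz":0,"ax":0,"ay":0,"az":0,"jaw":-0.5}]'
python3 - <<'E'
from arc import *
c=arc(0,.0205,(205,175));s=optics.camera("scene")
a=cv2.resize(s["color"][220:320,270:390],(480,400),interpolation=2);b=cv2.resize(c["color"][130:210,170:230],(300,400),interpolation=2)
cv2.imwrite("pics/h2.png",np.hstack([a,b])[:,:,::-1])
E
```

```text
time: 10.35
ee_pos: [0.5876, 0.2153, 0.089]
tcp_rot: [179.9, -0.0, 90.2]
wrist_force: [-0.1, -0.3, 1.0]
opening: 0.0399
grasp_force: 25.4
[0.5876 0.2153 0.089 ] [-0.1 -0.1  0.2 -0.1  0.  -0. ] [  162     0   398    39 14379] centre [ 0.9165 -0.5347] minus tcp [ 0.329  -0.7499] 0.01
```

View pics/h2.png

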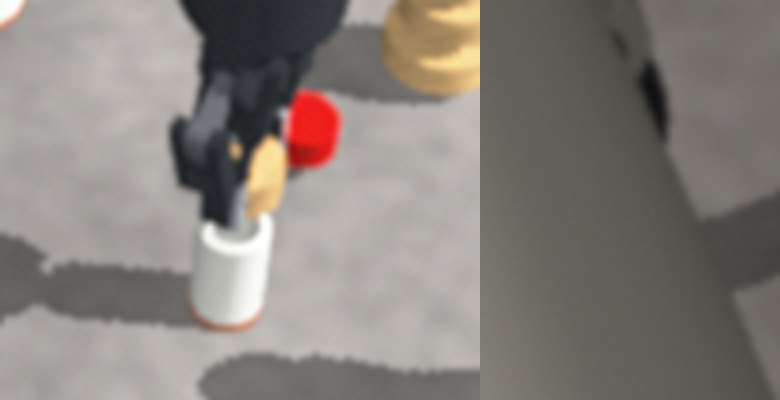

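Scene crop: the lid (265,180) appears slightly right of the canister d axis (237). Measure the edge columns precisely in this view.

Run:
```python
from m import *
from workcell import optics,telemetry
c=optics.camera("scene"); o=telemetry.get_obs(); print(o['ee_pos'])
def proj(p):
    q=np.linalg.inv(c["extrinsics"])@np.r_[p,1]; u=c["K"]@q[:3]; return u[:2]/u[2]
def edge(row,a,b,lev):
    g=c["color"][row,a:b].astype(float).max(1); return [round(a+i+(lev-g[i])/(g[i+1]-g[i]),2) for i in range(len(g)-1) if (g[i]-lev)*(g[i+1]-lev)<0]
img=c["color"]
for r in (284,286,288,290): print("can",r,edge(r,312,345,195))
b=img[...,2].astype(int); rr=img[...,0].astype(int)
for r in range(254,276,2): print("lid",r,[(int(x),int(rr[r,x]),int(b[r,x])) for x in range(336,345)])
for nm,p,z,R in(("can",(.5870,.2145),.04,.0185),("lid",o['ee_pos'][:2],.102,.0205)):
    ax=c["extrinsics"][:3,0][:2]; ax=ax/np.linalg.norm(ax)
    print(nm,[proj((p[0]+k*R*ax[0],p[1]+k*R*ax[1],z)).round(2) for k in(-1,0,1)])
```

```text
[0.58761195 0.21510633 0.08866179]
can 284 [np.float64(327.17), np.float64(337.58)]
can 286 [np.float64(327.88)]
can 288 [np.float64(327.44), np.float64(336.81)]
can 290 [np.float64(336.58)]
lid 254 [(336, 144, 92), (337, 176, 103), (338, 152, 89), (339, 115, 91), (340, 148, 115), (341, 204, 101), (342, 230, 59), (343, 235, 30), (344, 238, 30)]
lid 256 [(336, 240, 138), (337, 250, 149), (338, 249, 150), (339, 236, 152), (340, 199, 147), (341, 164, 101), (342, 157, 40), (343, 167, 18), (344, 183, 24)]
lid 258 [(336, 249, 153), (337, 248, 155), (338, 248, 154), (339, 249, 155), (340, 240, 139), (341, 194, 86), (342, 156, 33), (343, 150, 17), (344, 155, 21)]
lid 260 [(336, 248, 154), (337, 249, 157), (338, 249, 156), (339, 248, 153), (340, 241, 137), (341, 208, 95), (342, 163, 47), (343, 157, 28), (344, 160, 24)]
lid 262 [(336, 248, 154), (337, 247, 154), (338, 245, 149), (339, 245, 148), (340, 239, 140), (341, 189, 114), (342, 131, 91), (343, 119, 81), (344, 127, 81)]
lid 264 [(336, 246, 151), (337, 243, 147), (338, 243, 145), (339, 245, 146), (340, 233, 136), (341, 173, 123), (342, 12
[... 312 characters left out ...]
9), (342, 168, 162), (343, 169, 164), (344, 172, 165)]
lid 270 [(336, 227, 128), (337, 234, 134), (338, 235, 145), (339, 222, 154), (340, 187, 162), (341, 170, 164), (342, 170, 164), (343, 171, 164), (344, 173, 165)]
lid 272 [(336, 226, 146), (337, 221, 154), (338, 207, 160), (339, 187, 167), (340, 174, 167), (341, 173, 167), (342, 174, 167), (343, 173, 165), (344, 171, 165)]
lid 274 [(336, 248, 243), (337, 224, 214), (338, 182, 175), (339, 172, 167), (340, 174, 167), (341, 177, 169), (342, 179, 170), (343, 178, 169), (344, 179, 172)]
can [array([318.65, 281.99]), array([327.78, 281.98]), array([336.9 , 281.97])]
lid [array([319.66, 262.06]), array([330.28, 262.05]), array([340.91, 262.03])]
```

Prediction from TCP matches the lid edge (341) and canister edge (337) in the scene view within ~0.5 px; the apparent offset is perspective. Lower.

```bash
python3 -m handwheel '[{"tx":0,"ty":0,"tz":0.006,"ax":0,"ay":0,"az":0,"jaw":-0.5},{"tx":0,"ty":0,"tz":0.006,"ax":0,"ay":0,"az":0,"jaw":-0.5},{"tx":0,"ty":0,"tz":0.005,"ax":0,"ay":0,"az":0,"jaw":-0.5},{"tx":0,"ty":0,"tz":0.003,"ax":0,"ay":0,"az":0,"jaw":-0.5},{"tx":0,"ty":0,"tz":0.002,"ax":0,"ay":0,"az":0,"jaw":-0.5},{"tx":0,"ty":0,"tz":0.002,"ax":0,"ay":0,"az":0,"jaw":-0.5},{"tx":0,"ty":0,"tz":0.001,"ax":0,"ay":0,"az":0,"jaw":-0.5},{"tx":0,"ty":0,"tz":0,"ax":0,"ay":0,"az":0,"jaw":-0.5},{"tx":0,"ty":0,"tz":0,"ax":0,"ay":0,"az":0,"jaw":-0.5},{"tx":0,"ty":0,"tz":0,"ax":0,"ay":0,"az":0,"jaw":-0.5}]'
```

```text
time: 11.75
ee_pos: [0.5873, 0.215, 0.0628]
tcp_rot: [180.0, -0.0, 90.2]
wrist_force: [-1.0, -0.5, -0.3]
opening: 0.0401
grasp_force: 25.4
```

```bash
python3 -m handwheel '[{"tx":0,"ty":0,"tz":0.0005,"ax":0,"ay":0,"az":0,"jaw":-0.5},{"tx":0,"ty":0,"tz":0.0005,"ax":0,"ay":0,"az":0,"jaw":-0.5},{"tx":0,"ty":0,"tz":0.0005,"ax":0,"ay":0,"az":0,"jaw":-0.5},{"tx":0,"ty":0,"tz":0.0005,"ax":0,"ay":0,"az":0,"jaw":-0.5},{"tx":0,"ty":0,"tz":0,"ax":0,"ay":0,"az":0,"jaw":-0.5},{"tx":0,"ty":0,"tz":0,"ax":0,"ay":0,"az":0,"jaw":-0.5},{"tx":0,"ty":0,"tz":0,"ax":0,"ay":0,"az":0,"jaw":-0.5},{"tx":0,"ty":0,"tz":0,"ax":0,"ay":0,"az":0,"jaw":-0.5},{"tx":0,"ty":0,"tz":0,"ax":0,"ay":0,"az":0,"jaw":-0.5},{"tx":0,"ty":0,"tz":0,"ax":0,"ay":0,"az":0,"jaw":-0.5}]'
```

```text
time: 13.0
ee_pos: [0.5875, 0.2151, 0.0623]
tcp_rot: [179.9, -0.0, 90.2]
wrist_force: [-3.7, -0.6, 10.2]
opening: 0.0402
grasp_force: 26.4
```

Contact at exactly the expected seat height. Release and rise.

```bash
python3 -m handwheel '[{"tx":0,"ty":0,"tz":-0.001,"ax":0,"ay":0,"az":0,"jaw":-0.02},{"tx":0,"ty":0,"tz":0,"ax":0,"ay":0,"az":0,"jaw":0.05},{"tx":0,"ty":0,"tz":0,"ax":0,"ay":0,"az":0,"jaw":0.3},{"tx":0,"ty":0,"tz":0,"ax":0,"ay":0,"az":0,"jaw":0.35},{"tx":0,"ty":0,"tz":0,"ax":0,"ay":0,"az":0,"jaw":0.35},{"tx":0,"ty":0,"tz":-0.01,"ax":0,"ay":0,"az":0,"jaw":0.35},{"tx":0,"ty":0,"tz":-0.025,"ax":0,"ay":0,"az":0,"jaw":0.35},{"tx":0,"ty":0,"tz":-0.025,"ax":0,"ay":0,"az":0,"jaw":0.35},{"tx":0,"ty":0,"tz":-0.03,"ax":0,"ay":0,"az":0,"jaw":1},{"tx":0,"ty":-0.03,"tz":-0.01,"ax":0,"ay":0,"az":0,"jaw":1}]'
python3 -m handwheel '[{"tx":0,"ty":-0.04,"tz":0,"ax":0,"ay":0,"az":0,"jaw":1},{"tx":-0.04,"ty":-0.04,"tz":0,"ax":0,"ay":0,"az":0,"jaw":1},{"tx":-0.04,"ty":-0.03,"tz":0,"ax":0,"ay":0,"az":0,"jaw":1},{"tx":-0.03,"ty":0,"tz":0,"ax":0,"ay":0,"az":0,"jaw":1},{"tx":0,"ty":0,"tz":0,"ax":0,"ay":0,"az":0,"jaw":1},{"tx":0,"ty":0,"tz":0,"ax":0,"ay":0,"az":0,"jaw":1},{"tx":0,"ty":0,"tz":0,"ax":0,"ay":0,"az":0,"jaw":1},{"tx":0,"ty":0,"tz":0,"ax":0,"ay":0,"az":0,"jaw":1},{"tx":0,"ty":0,"tz":0,"ax":0,"ay":0,"az":0,"jaw":1},{"tx":0,"ty":0,"tz":0,"ax":0,"ay":0,"az":0,"jaw":1}]'
python3 - <<'E'
from m import *
from workcell import optics
c=optics.camera("top");s=optics.camera("scene")
np.savez("top2.npz",**c);np.savez("scene2.npz",**s)
w=masks(c)["wood"]
n,l,st,ce=cv2.connectedComponentsWithStats(w.astype(np.uint8));print([(st[i].tolist(),ce[i].round()) for i in range(1,n) if st[i,4]>60])
print("c",rim(c,w,(184,286),.096,.025)); print("d placed",rim(c,w,(204,178),.087,.0205))
a=cv2.resize(s["color"][170:310,290:430],(420,420),interpolation=2);b=cv2.resize(c["color"][150:330,140:290],(350,420),interpolation=2)
cv2.imwrite("pics/h3.png",np.hstack([a,b])[:,:,::-1])
E
```

```text
time: 14.25
ee_pos: [0.5585, 0.215, 0.1641]
tcp_rot: [179.8, -0.1, 90.2]
wrist_force: [-0.5, 0.4, -0.4]
opening: 0.0854
grasp_force: 0.0
time: 15.5
ee_pos: [0.4477, 0.1045, 0.1615]
tcp_rot: [180.0, -0.0, 90.2]
wrist_force: [0.0, -0.4, 0.1]
opening: 0.0854
grasp_force: 0.0
[([0, 0, 560, 39, 19731], array([287.,  17.])), ([421, 53, 139, 99, 5054], array([480., 100.]))]
c (array([ 0.96970951, -0.51162771]), np.float64(3.874757598110179e-10), np.int32(19731))
d placed (array([ 0.97876467, -0.52293866]), np.float64(3.3968970518383212e-09), np.int32(19731))
```

View pics/h3.png

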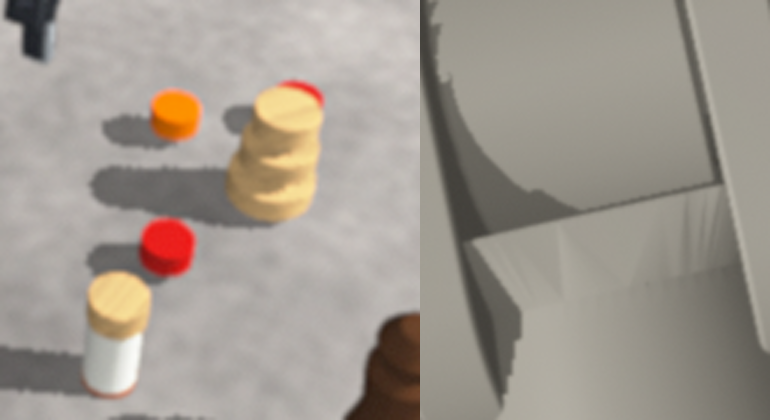

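Lid d sits level on its canister (118,300). The arm hides the stack from the top camera; the scene camera shows lid c's top at about (290,108) in the crop.

```bash
sed -i 's/def rim(c,mask,seed,z,r,half=30)/def rim(c,mask,seed,z,r,hull=True)/; s/k=cv2.convexHull(max(cs,key=cv2.contourArea))\[:,0\]; k=np/k=max(cs,key=cv2.contourArea)\n    if not hull: k=k[:,0]\n    else: k=cv2.convexHull(k)[:,0]; k=np/' m.py
sed -i 's/p\[(p-p0)@d>0.2\*r\]/p[((p-p0)@d>0.2*r)\&(np.hypot(*(p-p0).T)<1.6*r)]/' m.py
python3 - <<'E'
from m import *
s0=dict(np.load("scene.npz"));s2=dict(np.load("scene2.npz"))
print("d at start",rim(s0,masks(s0)["wood"],(381,215),.128,.0205,False))
print("c now",rim(s2,masks(s2)["wood"],(381,215),.096,.025,False))
print("c eye",cast(s2,(386.2,205.5),.096))
print("d placed",rim(s2,masks(s2)["wood"],(329,270),.087,.0205,False))
E
```

```text
d at start (array([0.37251778, 0.25130081]), np.float64(0.0007725591314010018), np.int32(1230))
c now (array([0.3713944 , 0.25503504]), np.float64(0.0007829230202743781), np.int32(1060))
c eye [[0.36921449 0.25553698]]
d placed (array([0.59031245, 0.21520207]), np.float64(0.0006999928423644141), np.int32(383))
```

```bash
python3 -m handwheel '[{"tx":0.03,"ty":-0.016,"tz":0,"ax":0,"ay":0,"az":0,"jaw":1},{"tx":0.03,"ty":-0.016,"tz":0,"ax":0,"ay":0,"az":0,"jaw":1},{"tx":0.03,"ty":-0.016,"tz":0,"ax":0,"ay":0,"az":0,"jaw":1},{"tx":0.03,"ty":-0.016,"tz":0,"ax":0,"ay":0,"az":0,"jaw":1},{"tx":0.03,"ty":-0.016,"tz":0,"ax":0,"ay":0,"az":0,"jaw":1},{"tx":0,"ty":0,"tz":0.02,"ax":0,"ay":0,"az":0,"jaw":1},{"tx":0,"ty":0,"tz":0.01,"ax":0,"ay":0,"az":0,"jaw":1},{"tx":0,"ty":0,"tz":0,"ax":0,"ay":0,"az":0,"jaw":1},{"tx":0,"ty":0,"tz":0,"ax":0,"ay":0,"az":0,"jaw":1},{"tx":0,"ty":0,"tz":0,"ax":0,"ay":0,"az":0,"jaw":1}]'
```

```text
time: 16.85
ee_pos: [0.3675, 0.254, 0.1322]
tcp_rot: [179.9, -0.0, 90.2]
wrist_force: [0.1, 0.3, 0.5]
opening: 0.0854
grasp_force: 0.0
```

```bash
python3 -m handwheel '[{"tx":0.0008,"ty":0,"tz":0.02,"ax":0,"ay":0,"az":0,"jaw":1},{"tx":0,"ty":0,"tz":0.02,"ax":0,"ay":0,"az":0,"jaw":1},{"tx":0,"ty":0,"tz":0.015,"ax":0,"ay":0,"az":0,"jaw":0.8},{"tx":0,"ty":0,"tz":0.007,"ax":0,"ay":0,"az":0,"jaw":0.6},{"tx":0,"ty":0,"tz":0,"ax":0,"ay":0,"az":0,"jaw":0.45},{"tx":0,"ty":0,"tz":0,"ax":0,"ay":0,"az":0,"jaw":0.3},{"tx":0,"ty":0,"tz":0,"ax":0,"ay":0,"az":0,"jaw":0.2},{"tx":0,"ty":0,"tz":0,"ax":0,"ay":0,"az":0,"jaw":0.1},{"tx":0,"ty":0,"tz":0,"ax":0,"ay":0,"az":0,"jaw":-0.1},{"tx":0,"ty":0,"tz":0,"ax":0,"ay":0,"az":0,"jaw":-0.3}]' 25
```

```text
time: 18.1
ee_pos: [0.3674, 0.2551, 0.0703]
tcp_rot: [179.9, -0.0, 90.2]
wrist_force: [-1.4, -0.1, 5.8]
opening: 0.0492
grasp_force: 25.8
```

```bash
python3 -m handwheel '[{"tx":0,"ty":0,"tz":-0.005,"ax":0,"ay":0,"az":0,"jaw":-0.3},{"tx":0,"ty":0,"tz":-0.01,"ax":0,"ay":0,"az":0,"jaw":-0.3},{"tx":0,"ty":0,"tz":-0.025,"ax":0,"ay":0,"az":0,"jaw":-0.3},{"tx":0,"ty":0,"tz":-0.03,"ax":0,"ay":0,"az":0,"jaw":-0.3},{"tx":0,"ty":0,"tz":-0.03,"ax":0,"ay":0,"az":0,"jaw":-0.3},{"tx":-0.02,"ty":0.01,"tz":0,"ax":0,"ay":0,"az":0,"jaw":-0.3},{"tx":-0.04,"ty":0.02,"tz":0,"ax":0,"ay":0,"az":0,"jaw":-0.3},{"tx":-0.04,"ty":0.02,"tz":0,"ax":0,"ay":0,"az":0,"jaw":-0.3},{"tx":-0.04,"ty":0.02,"tz":0,"ax":0,"ay":0,"az":0,"jaw":-0.3},{"tx":-0.04,"ty":0.02,"tz":0,"ax":0,"ay":0,"az":0,"jaw":-0.3}]'
python3 -m handwheel '[{"tx":-0.04,"ty":0.02,"tz":0,"ax":0,"ay":0,"az":0,"jaw":-0.3},{"tx":-0.04,"ty":0.02,"tz":0,"ax":0,"ay":0,"az":0,"jaw":-0.3},{"tx":-0.04,"ty":0.02,"tz":0,"ax":0,"ay":0,"az":0,"jaw":-0.3},{"tx":-0.04,"ty":0.01,"tz":0,"ax":0,"ay":0,"az":0,"jaw":-0.3},{"tx":-0.04,"ty":0.01,"tz":0,"ax":0,"ay":0,"az":0,"jaw":-0.3},{"tx":-0.03,"ty":0,"tz":0,"ax":0,"ay":0,"az":0,"jaw":-0.3},{"tx":-0.02,"ty":0,"tz":0,"ax":0,"ay":0,"az":0,"jaw":-0.3},{"tx":0,"ty":0,"tz":0,"ax":0,"ay":0,"az":0,"jaw":-0.3},{"tx":0,"ty":0,"tz":0,"ax":0,"ay":0,"az":0,"jaw":-0.3},{"tx":0,"ty":0,"tz":0,"ax":0,"ay":0,"az":0,"jaw":-0.3}]'
```

```text
time: 19.35
ee_pos: [0.4583, 0.0738, 0.1703]
tcp_rot: [179.9, -0.0, 90.2]
wrist_force: [0.5, 0.5, -0.8]
opening: 0.049
grasp_force: 26.0
time: 20.6
ee_pos: [0.5388, -0.1736, 0.1698]
tcp_rot: [180.0, -0.0, 90.3]
wrist_force: [0.4, 0.2, -0.7]
opening: 0.0494
grasp_force: 26.0
```

Run:
```python
from m import *
from workcell import optics,telemetry
o=telemetry.get_obs();print(o['ee_pos'])
c=optics.camera("top");s=optics.camera("scene");np.savez("top3.npz",**c);np.savez("scene3.npz",**s)
for n,im,sd in(("top",c,((184,286),(204,178))),("scene",s,((381,215),(329,270)))):
    w=masks(im)["wood"]
    print(n,"b",rim(im,w,sd[0],.064,.0295,False)); print(n,"d placed",rim(im,w,sd[1],.087,.0205,False))
    k,l,st,ce=cv2.connectedComponentsWithStats(w.astype(np.uint8));print([(st[i].tolist(),ce[i].round()) for i in range(1,k) if 20<st[i,4]<3000])
a=cv2.resize(s["color"][110:230,120:260],(420,360),interpolation=2);b=cv2.resize(c["color"][120:240,340:460],(360,360),interpolation=2)
cv2.imwrite("pics/h4.png",np.hstack([a,b])[:,:,::-1])
```

```text
[ 0.53880737 -0.17358069  0.16984265]
top b (array([0.36415861, 0.25210836]), np.float64(0.0004647401535970231), np.int32(843))
top d placed (array([0.58295747, 0.21494654]), np.float64(0.0004585069891125705), np.int32(324))
[([421, 70, 59, 66, 1704], array([445., 100.])), ([191, 165, 21, 21, 324], array([201., 175.])), ([398, 174, 21, 29, 427], array([408., 188.])), ([164, 269, 35, 33, 843], array([181., 285.])), ([219, 293, 20, 21, 337], array([229., 303.]))]
scene b (array([0.37140426, 0.25317136]), np.float64(0.0007227517785037038), np.int32(860))
scene d placed (array([0.59025565, 0.2153918 ]), np.float64(0.0007548321340312572), np.int32(383))
[([91, 0, 28, 44, 827], array([106.,  19.])), ([174, 149, 18, 20, 292], array([183., 158.])), ([341, 200, 16, 17, 219], array([348., 208.])), ([365, 208, 31, 36, 860], array([381., 226.])), ([319, 260, 21, 23, 383], array([329., 271.])), ([430, 276, 11, 27, 115], array([435., 288.])), ([40, 353, 68, 67, 1639], array([ 75., 396.])), ([90, 386, 27, 34, 191], array([104., 404.])), ([109, 398, 19, 22, 98], array([118., 409.]))]
```

View pics/h4.png

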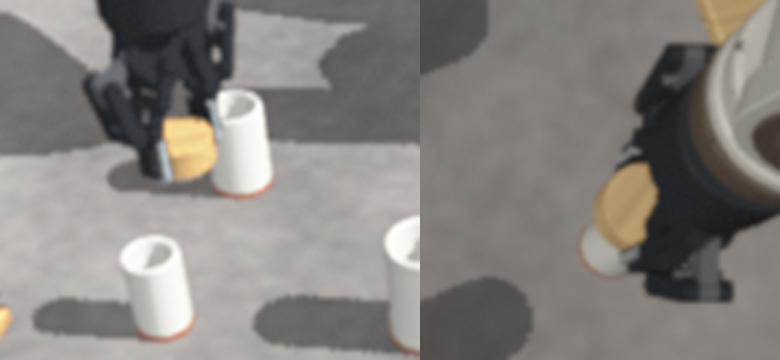

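Held lid c seen at scene crop (188,148) and top crop (625,208), canister c below-left of it. Check its offset in the jaws by the left arc.

Run:
```python
from m import *
def arcfit(c,seed,z,r,side,p0):
    n,l,st,ce=cv2.connectedComponentsWithStats(masks(c)["wood"].astype(np.uint8))
    i=min([i for i in range(1,n) if st[i,4]>100],key=lambda i:np.hypot(*(ce[i]-seed)))
    ys,xs=np.nonzero(l==i); p=np.array([cast(c,((xs[ys==y].min()-.5) if side<0 else xs[ys==y].max()+.5,y),z)[0] for y in np.unique(ys)])
    f=least_squares(lambda x:np.hypot(*(p-x).T)-r,p0,loss="soft_l1",f_scale=.0005); return f.x,f.fun.round(4)
c=dict(np.load("top3.npz"));print(arcfit(c,(408,188),.1955,.025,-1,[.535,-.174]))
c=dict(np.load("top.npz"))
w=lambda t:((c["color"].astype(int).min(2)>t))
for t in(135,150,165):
  for k,sd,z,r in(("a",(317,243),.095,.032),("b",(448,292),.085,.0275),("c",(410,197),.075,.023),("d",(204,178),.065,.0185)):
    print(t,k,*rim(c,w(t),sd,z,r))
```

```text
(array([ 0.53188177, -0.16910378]), array([ 0.003 ,  0.0017,  0.0009,  0.0007, -0.0008, -0.0012, -0.0014,
       -0.0014, -0.0011, -0.0005, -0.0012, -0.0002, -0.0007,  0.0006,
        0.0004,  0.0004,  0.0004,  0.0006,  0.0008,  0.0012,  0.0001,
        0.0007, -0.0001, -0.0007,  0.0003,  0.    , -0.    , -0.0009,
       -0.0003]))
135 a [ 0.44947097 -0.01832539] 0.00035948724647735363 436
135 b [ 0.35798416 -0.27968972] 0.00018868430649535744 628
135 c [ 0.54965463 -0.21560889] 0.00040626281169038256 442
135 d [0.58389966 0.21520327] 0.000458095025308649 158
150 a [ 0.44885539 -0.01790338] 0.00017890122351887816 340
150 b [ 0.3581475  -0.27896948] 0.000293402720747041 468
150 c [ 0.54924322 -0.21517216] 0.00026400344113712657 337
150 d [0.58332494 0.21447829] 0.00047757987595735396 108
165 a [ 0.44802393 -0.01674764] 0.0004534546916938391 192
165 b [ 0.35824118 -0.27749052] 0.0006723360692591319 147
165 c [ 0.54834329 -0.21416806] 0.0005327540703094121 116
165 d [0.58158068 0.21333344] 0.0009859729675607914 36
```

Run:
```python
from m import *
c=dict(np.load("top3.npz"));img=c["color"].astype(int)
n,l,st,ce=cv2.connectedComponentsWithStats(masks(c)["wood"].astype(np.uint8))
i=min([i for i in range(1,n) if st[i,4]>100],key=lambda i:np.hypot(*(ce[i]-(408,188))))
ys,xs=np.nonzero(l==i)
for y in np.unique(ys)[::3]:
    x0=xs[ys==y].min(); p=cast(c,(x0-.5,y),.1955)[0]
    d=.025**2-(p[0]-.5348)**2
    print(y,x0,p.round(4),"yc",(p[1]-np.sqrt(d)).round(4) if False else (p[1]-np.sqrt(max(d,0))).round(4), img[y,x0-2:x0+3,0])
```

```text
174 412 [ 0.5599 -0.1689] yc -0.1689 [ 95 107 113 114 112]
177 405 [ 0.5544 -0.1566] yc -0.1722 [133 128 132 157 172]
180 403 [ 0.5491 -0.153 ] yc -0.1735 [136 144 164 178 183]
183 400 [ 0.5437 -0.1476] yc -0.171 [134 135 140 155 176]
186 399 [ 0.5384 -0.1457] yc -0.1704 [137 143 147 157 171]
189 398 [ 0.5332 -0.1438] yc -0.1687 [136 143 152 157 163]
192 398 [ 0.5279 -0.1436] yc -0.1676 [139 145 156 161 163]
195 399 [ 0.5227 -0.1451] yc -0.167 [149 156 161 162 162]
198 401 [ 0.5175 -0.1483] yc -0.1664 [165 163 160 157 156]
201 405 [ 0.5124 -0.1549] yc -0.166 [161 153 148 148 151]
```

```bash
python3 -m handwheel '[{"tx":-0.02,"ty":0.007,"tz":0,"ax":0,"ay":0,"az":0,"jaw":-0.3},{"tx":-0.0232,"ty":0.0074,"tz":0,"ax":0,"ay":0,"az":0,"jaw":-0.3},{"tx":0,"ty":0,"tz":0.02,"ax":0,"ay":0,"az":0,"jaw":-0.3},{"tx":0,"ty":0,"tz":0.025,"ax":0,"ay":0,"az":0,"jaw":-0.3},{"tx":0,"ty":0,"tz":0.02,"ax":0,"ay":0,"az":0,"jaw":-0.3},{"tx":0,"ty":0,"tz":0.01,"ax":0,"ay":0,"az":0,"jaw":-0.3},{"tx":0,"ty":0,"tz":0,"ax":0,"ay":0,"az":0,"jaw":-0.3},{"tx":0,"ty":0,"tz":0,"ax":0,"ay":0,"az":0,"jaw":-0.3},{"tx":0,"ty":0,"tz":0,"ax":0,"ay":0,"az":0,"jaw":-0.3},{"tx":0,"ty":0,"tz":0,"ax":0,"ay":0,"az":0,"jaw":-0.3}]'
```

```text
time: 21.95
ee_pos: [0.5536, -0.2177, 0.0952]
tcp_rot: [179.9, 0.0, 90.2]
wrist_force: [0.5, -0.3, -0.7]
opening: 0.0493
grasp_force: 26.1
```

Run:
```python
from m import *
from workcell import optics,telemetry
s=optics.camera("scene");o=telemetry.get_obs();t=o['ee_pos'];print(t)
def proj(p,c=s):
    q=np.linalg.inv(c["extrinsics"])@np.r_[p,1]; u=c["K"]@q[:3]; return u[:2]/u[2]
im=cv2.resize(s["color"],None,fx=5,fy=5,interpolation=2)
a=np.linspace(0,6.283,60)
for x,y,z,r,col in((t[0],t[1]+.0013,t[2]+.0257,.025,(255,0,255)),(t[0],t[1]+.0013,t[2]+.0037,.025,(255,0,255)),(t[0],t[1]+.0013,t[2]-.0063,.013,(0,255,0)),(.5532,-.2156,.075,.023,(0,0,255)),(.5532,-.2156,.0,.023,(0,0,255))):
    pts=np.array([proj((x+r*np.cos(k),y+r*np.sin(k),z)) for k in a]); cv2.polylines(im,[np.int32((pts+.5)*5)],True,col,1,cv2.LINE_AA)
u,v=(proj((.5532,-.2156,.07))*5).astype(int)
cv2.imwrite("pics/h5.png",im[v-220:v+260,u-220:u+220,::-1])
```

```text
[ 0.55352829 -0.21762706  0.09507427]
```

View pics/h5.png

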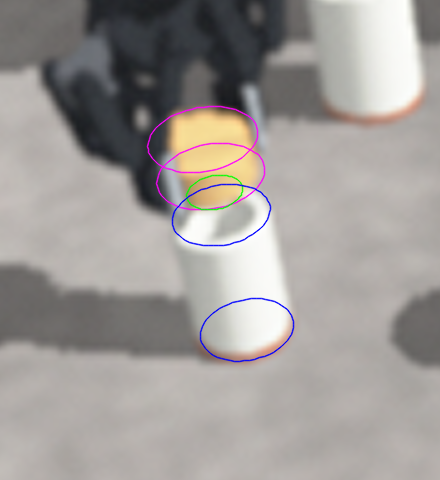

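Overlay (predicted lid magenta, plug green, canister blue) matches the picture within about 1 px; lid lines up over canister c (222,215). Lower.

```bash
python3 -m handwheel '[{"tx":0.0008,"ty":0,"tz":0.006,"ax":0,"ay":0,"az":0,"jaw":-0.3},{"tx":0,"ty":0,"tz":0.006,"ax":0,"ay":0,"az":0,"jaw":-0.3},{"tx":0,"ty":0,"tz":0.005,"ax":0,"ay":0,"az":0,"jaw":-0.3},{"tx":0,"ty":0,"tz":0.003,"ax":0,"ay":0,"az":0,"jaw":-0.3},{"tx":0,"ty":0,"tz":0.002,"ax":0,"ay":0,"az":0,"jaw":-0.3},{"tx":0,"ty":0,"tz":0.001,"ax":0,"ay":0,"az":0,"jaw":-0.3},{"tx":0,"ty":0,"tz":0.0008,"ax":0,"ay":0,"az":0,"jaw":-0.3},{"tx":0,"ty":0,"tz":0,"ax":0,"ay":0,"az":0,"jaw":-0.3},{"tx":0,"ty":0,"tz":0,"ax":0,"ay":0,"az":0,"jaw":-0.3},{"tx":0,"ty":0,"tz":0,"ax":0,"ay":0,"az":0,"jaw":-0.3}]'
```

```text
time: 23.25
ee_pos: [0.5535, -0.2169, 0.0714]
tcp_rot: [179.9, 0.0, 90.2]
wrist_force: [-2.1, -0.6, 6.2]
opening: 0.049
grasp_force: 26.4
```

Seated (6 N at the expected height). Release and go back over the stack.

```bash
python3 -m handwheel '[{"tx":0,"ty":0,"tz":-0.0005,"ax":0,"ay":0,"az":0,"jaw":0.18},{"tx":0,"ty":0,"tz":0,"ax":0,"ay":0,"az":0,"jaw":0.25},{"tx":0,"ty":0,"tz":0,"ax":0,"ay":0,"az":0,"jaw":0.45},{"tx":0,"ty":0,"tz":0,"ax":0,"ay":0,"az":0,"jaw":0.5},{"tx":0,"ty":0,"tz":0,"ax":0,"ay":0,"az":0,"jaw":0.5},{"tx":0,"ty":0,"tz":-0.01,"ax":0,"ay":0,"az":0,"jaw":0.5},{"tx":0,"ty":0,"tz":-0.03,"ax":0,"ay":0,"az":0,"jaw":0.5},{"tx":0,"ty":0,"tz":-0.03,"ax":0,"ay":0,"az":0,"jaw":0.5},{"tx":0,"ty":0,"tz":-0.03,"ax":0,"ay":0,"az":0,"jaw":1},{"tx":0.02,"ty":-0.005,"tz":0,"ax":0,"ay":0,"az":0,"jaw":1}]'
python3 -m handwheel '[{"tx":0.04,"ty":-0.02,"tz":0,"ax":0,"ay":0,"az":0,"jaw":1},{"tx":0.045,"ty":-0.02,"tz":0,"ax":0,"ay":0,"az":0,"jaw":1},{"tx":0.045,"ty":-0.02,"tz":0,"ax":0,"ay":0,"az":0,"jaw":1},{"tx":0.045,"ty":-0.02,"tz":0,"ax":0,"ay":0,"az":0,"jaw":1},{"tx":0.045,"ty":-0.02,"tz":0,"ax":0,"ay":0,"az":0,"jaw":1},{"tx":0.045,"ty":-0.02,"tz":0,"ax":0,"ay":0,"az":0,"jaw":1},{"tx":0.045,"ty":-0.02,"tz":0,"ax":0,"ay":0,"az":0,"jaw":1},{"tx":0.045,"ty":-0.02,"tz":0,"ax":0,"ay":0,"az":0,"jaw":1},{"tx":0.04,"ty":-0.01,"tz":0,"ax":0,"ay":0,"az":0,"jaw":1},{"tx":0,"ty":0,"tz":0,"ax":0,"ay":0,"az":0,"jaw":1}]'
python3 -m handwheel '[{"tx":0.03,"ty":-0.01,"tz":0,"ax":0,"ay":0,"az":0,"jaw":1},{"tx":0.02,"ty":0,"tz":0.02,"ax":0,"ay":0,"az":0,"jaw":1},{"tx":0,"ty":0,"tz":0.03,"ax":0,"ay":0,"az":0,"jaw":1},{"tx":0,"ty":0,"tz":0.02,"ax":0,"ay":0,"az":0,"jaw":1},{"tx":0,"ty":0,"tz":0,"ax":0,"ay":0,"az":0,"jaw":1},{"tx":0,"ty":0,"tz":0,"ax":0,"ay":0,"az":0,"jaw":1},{"tx":0,"ty":0,"tz":0,"ax":0,"ay":0,"az":0,"jaw":1},{"tx":0,"ty":0,"tz":0,"ax":0,"ay":0,"az":0,"jaw":1},{"tx":0,"ty":0,"tz":0,"ax":0,"ay":0,"az":0,"jaw":1},{"tx":0,"ty":0,"tz":0,"ax":0,"ay":0,"az":0,"jaw":1}]'
```

```text
time: 24.5
ee_pos: [0.5493, -0.1975, 0.1744]
tcp_rot: [179.7, 0.1, 90.1]
wrist_force: [-0.1, -0.6, -0.8]
opening: 0.0853
grasp_force: 0.0
time: 25.75
ee_pos: [0.3751, 0.1995, 0.1708]
tcp_rot: [-180.0, -0.0, 90.5]
wrist_force: [0.6, 0.4, -0.1]
opening: 0.0854
grasp_force: 0.0
time: 27.0
ee_pos: [0.3665, 0.2475, 0.1014]
tcp_rot: [180.0, -0.0, 90.2]
wrist_force: [0.2, -0.8, 0.6]
opening: 0.0855
grasp_force: 0.0
```

Run:
```python
from m import *
from workcell import optics
s=optics.camera("scene");cv2.imwrite("pics/s5.png",s["color"][120:330,140:460,::-1])
w=masks(s)["wood"]
print("c placed",rim(s,w,(172,190),.097,.025,False),"d",rim(s,w,(329,271),.087,.0205,False))
```

```text
c placed (array([ 0.55907962, -0.21351226]), np.float64(0.000926542195797584), np.int32(316)) d (array([0.59031245, 0.21520207]), np.float64(0.0006999928423644141), np.int32(383))
```

View pics/s5.png

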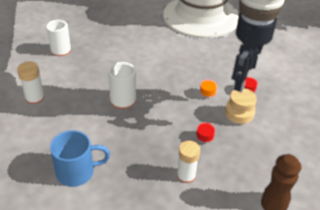

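Lids c (30,82) and d (188,160) sit on their canisters, level; the gripper is over the two-lid stack (240,105).

```bash
python3 -m handwheel '[{"tx":0.005,"ty":0.002,"tz":0.02,"ax":0,"ay":0,"az":0,"jaw":1},{"tx":0,"ty":0,"tz":0.02,"ax":0,"ay":0,"az":0,"jaw":1},{"tx":0,"ty":0,"tz":0.017,"ax":0,"ay":0,"az":0,"jaw":1},{"tx":0,"ty":0,"tz":0.007,"ax":0,"ay":0,"az":0,"jaw":0.8},{"tx":0,"ty":0,"tz":0,"ax":0,"ay":0,"az":0,"jaw":0.65},{"tx":0,"ty":0,"tz":0,"ax":0,"ay":0,"az":0,"jaw":0.5},{"tx":0,"ty":0,"tz":0,"ax":0,"ay":0,"az":0,"jaw":0.4},{"tx":0,"ty":0,"tz":0,"ax":0,"ay":0,"az":0,"jaw":0.3},{"tx":0,"ty":0,"tz":0,"ax":0,"ay":0,"az":0,"jaw":0.1},{"tx":0,"ty":0,"tz":0,"ax":0,"ay":0,"az":0,"jaw":0}]' 25
```

```text
time: 28.3
ee_pos: [0.3689, 0.2527, 0.0382]
tcp_rot: [179.9, -0.1, 90.2]
wrist_force: [-1.5, -1.0, 5.9]
opening: 0.058
grasp_force: 27.0
```

```bash
python3 -m handwheel '[{"tx":0,"ty":0,"tz":-0.005,"ax":0,"ay":0,"az":0,"jaw":0},{"tx":0,"ty":0,"tz":-0.01,"ax":0,"ay":0,"az":0,"jaw":0},{"tx":0,"ty":0,"tz":-0.03,"ax":0,"ay":0,"az":0,"jaw":0},{"tx":0,"ty":0,"tz":-0.035,"ax":0,"ay":0,"az":0,"jaw":0},{"tx":0,"ty":0,"tz":-0.035,"ax":0,"ay":0,"az":0,"jaw":0},{"tx":-0.02,"ty":0,"tz":-0.01,"ax":0,"ay":0,"az":0,"jaw":0},{"tx":-0.04,"ty":0,"tz":0,"ax":0,"ay":0,"az":0,"jaw":0},{"tx":-0.045,"ty":0,"tz":0,"ax":0,"ay":0,"az":0,"jaw":0},{"tx":-0.045,"ty":0,"tz":0,"ax":0,"ay":0,"az":0,"jaw":0},{"tx":-0.045,"ty":0,"tz":0,"ax":0,"ay":0,"az":0,"jaw":0}]'
python3 -m handwheel '[{"tx":-0.045,"ty":0,"tz":0,"ax":0,"ay":0,"az":0,"jaw":0},{"tx":-0.045,"ty":0,"tz":0,"ax":0,"ay":0,"az":0,"jaw":0},{"tx":-0.045,"ty":0,"tz":0,"ax":0,"ay":0,"az":0,"jaw":0},{"tx":-0.045,"ty":0,"tz":0,"ax":0,"ay":0,"az":0,"jaw":0},{"tx":-0.045,"ty":0,"tz":0,"ax":0,"ay":0,"az":0,"jaw":0},{"tx":-0.04,"ty":-0.003,"tz":0,"ax":0,"ay":0,"az":0,"jaw":0},{"tx":-0.03,"ty":-0.003,"tz":0,"ax":0,"ay":0,"az":0,"jaw":0},{"tx":-0.01,"ty":0,"tz":0,"ax":0,"ay":0,"az":0,"jaw":0},{"tx":0,"ty":0,"tz":0,"ax":0,"ay":0,"az":0,"jaw":0},{"tx":0,"ty":0,"tz":0,"ax":0,"ay":0,"az":0,"jaw":0}]'
python3 - <<'E'
from m import *
from workcell import optics,telemetry
c=optics.camera("top");s=optics.camera("scene");t=telemetry.get_obs()['ee_pos'];print(t)
np.savez("top6.npz",**c);np.savez("scene6.npz",**s)
for n,im,sd,sc in(("top",c,(184,286),(412,192)),("scene",s,(381,230),(172,190))):
    w=masks(im)["wood"]; print(n,"a",rim(im,w,sd,.032,.034,False),"c placed",rim(im,w,sc,.097,.025,False))
# held lid b in top view: right-hand edge, per row
w=masks(c)["wood"];k,l,st,ce=cv2.connectedComponentsWithStats(w.astype(np.uint8));print([(st[i].tolist(),ce[i].round()) for i in range(1,k) if 20<st[i,4]<3000])
E
```

```text
time: 29.55
ee_pos: [0.3691, 0.0562, 0.163]
tcp_rot: [179.9, -0.0, 90.2]
wrist_force: [0.2, 0.3, -0.4]
opening: 0.0585
grasp_force: 27.1
time: 30.8
ee_pos: [0.3646, -0.2467, 0.1624]
tcp_rot: [180.0, -0.0, 90.3]
wrist_force: [0.4, -0.3, -1.0]
opening: 0.0585
grasp_force: 27.1
[ 0.36463012 -0.24672731  0.16243517]
top a (array([0.36575229, 0.2512315 ]), np.float64(0.0005498807599133233), np.int32(859)) c placed (array([ 0.5491962 , -0.21706411]), np.float64(0.0006725509242236139), np.int32(549))
scene a (array([0.37556187, 0.25338613]), np.float64(0.0006546097598976778), np.int32(615)) c placed (array([ 0.5584411 , -0.21519288]), np.float64(0.0007191494077642719), np.int32(331))
[([191, 165, 21, 21, 327], array([201., 175.])), ([405, 181, 27, 26, 549], array([418., 193.])), ([167, 268, 33, 34, 859], array([183., 285.])), ([440, 275, 32, 35, 866], array([456., 292.])), ([219, 293, 20, 21, 338], array([229., 303.]))]
```

Run:
```python
from m import *
c=dict(np.load("top6.npz"));s=dict(np.load("scene6.npz"))
print(rim(c,masks(c)["wood"],(456,292),.1882,.0295,False))
a=cv2.resize(s["color"][90:210,130:270],(420,360),interpolation=2);b=cv2.resize(c["color"][240:340,410:510],(360,360),interpolation=2)
cv2.imwrite("pics/h6.png",np.hstack([a,b])[:,:,::-1])
```

```text
(array([ 0.36059814, -0.23311834]), np.float64(0.001083300061373964), np.int32(866))
```

View pics/h6.png

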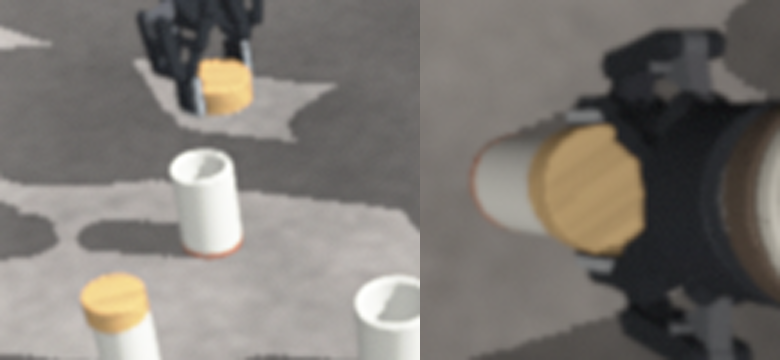

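Lid b is gripped level (scene crop (222,85)), its top face's left edge at about column 443.5 in the top image, lower edge 440.

Run:
```python
from m import *
c=dict(np.load("top6.npz"))
for r in(288,292,296):print(c["color"][r,436:450].max(1))
print(cast(c,(443.3,292),.1882)-[0,.0295],cast(c,(439.7,292),.1662)-[0,.0295])
```

```text
[152 152 151 147 140 139 140 144 156 172 175 174 171 169]
[163 162 162 158 152 151 150 150 156 169 171 170 171 171]
[170 169 169 167 164 158 153 149 155 165 170 170 168 167]
[[ 0.36106792 -0.24468619]] [[ 0.36026979 -0.24778605]]
```

```bash
python3 -m handwheel '[{"tx":-0.018,"ty":-0.0026,"tz":0,"ax":0,"ay":0,"az":0,"jaw":0},{"tx":-0.0149,"ty":0,"tz":0,"ax":0,"ay":0,"az":0,"jaw":0},{"tx":0,"ty":0,"tz":0.02,"ax":0,"ay":0,"az":0,"jaw":0},{"tx":0,"ty":0,"tz":0.025,"ax":0,"ay":0,"az":0,"jaw":0},{"tx":0,"ty":0,"tz":0.01,"ax":0,"ay":0,"az":0,"jaw":0},{"tx":0,"ty":0,"tz":0.003,"ax":0,"ay":0,"az":0,"jaw":0},{"tx":0,"ty":0,"tz":0,"ax":0,"ay":0,"az":0,"jaw":0},{"tx":0,"ty":0,"tz":0,"ax":0,"ay":0,"az":0,"jaw":0},{"tx":0,"ty":0,"tz":0,"ax":0,"ay":0,"az":0,"jaw":0},{"tx":0,"ty":0,"tz":0,"ax":0,"ay":0,"az":0,"jaw":0}]'
```

```text
time: 32.15
ee_pos: [0.3621, -0.2805, 0.1045]
tcp_rot: [180.0, 0.0, 90.2]
wrist_force: [0.7, 0.5, -0.0]
opening: 0.0583
grasp_force: 27.1
```

```bash
python3 -m handwheel '[{"tx":0.0008,"ty":0,"tz":0.006,"ax":0,"ay":0,"az":0,"jaw":0},{"tx":0,"ty":0,"tz":0.006,"ax":0,"ay":0,"az":0,"jaw":0},{"tx":0,"ty":0,"tz":0.005,"ax":0,"ay":0,"az":0,"jaw":0},{"tx":0,"ty":0,"tz":0.003,"ax":0,"ay":0,"az":0,"jaw":0},{"tx":0,"ty":0,"tz":0.002,"ax":0,"ay":0,"az":0,"jaw":0},{"tx":0,"ty":0,"tz":0.001,"ax":0,"ay":0,"az":0,"jaw":0},{"tx":0,"ty":0,"tz":0.0006,"ax":0,"ay":0,"az":0,"jaw":0},{"tx":0,"ty":0,"tz":0,"ax":0,"ay":0,"az":0,"jaw":0},{"tx":0,"ty":0,"tz":0,"ax":0,"ay":0,"az":0,"jaw":0},{"tx":0,"ty":0,"tz":0,"ax":0,"ay":0,"az":0,"jaw":0}]'
```

```text
time: 33.4
ee_pos: [0.3621, -0.2797, 0.0811]
tcp_rot: [179.9, 0.0, 90.2]
wrist_force: [-2.3, 0.4, 7.0]
opening: 0.0581
grasp_force: 27.5
```

Seated. Release and return for lid a.

```bash
python3 -m handwheel '[{"tx":0,"ty":0,"tz":-0.0005,"ax":0,"ay":0,"az":0,"jaw":0.4},{"tx":0,"ty":0,"tz":0,"ax":0,"ay":0,"az":0,"jaw":0.45},{"tx":0,"ty":0,"tz":0,"ax":0,"ay":0,"az":0,"jaw":0.65},{"tx":0,"ty":0,"tz":0,"ax":0,"ay":0,"az":0,"jaw":0.75},{"tx":0,"ty":0,"tz":0,"ax":0,"ay":0,"az":0,"jaw":0.75},{"tx":0,"ty":0,"tz":-0.01,"ax":0,"ay":0,"az":0,"jaw":0.75},{"tx":0,"ty":0,"tz":-0.03,"ax":0,"ay":0,"az":0,"jaw":0.75},{"tx":0,"ty":0,"tz":-0.03,"ax":0,"ay":0,"az":0,"jaw":0.75},{"tx":0,"ty":0,"tz":-0.02,"ax":0,"ay":0,"az":0,"jaw":1},{"tx":0.02,"ty":0,"tz":0,"ax":0,"ay":0,"az":0,"jaw":1}]'
python3 -m handwheel '[{"tx":0.04,"ty":0,"tz":0,"ax":0,"ay":0,"az":0,"jaw":1},{"tx":0.045,"ty":0,"tz":0,"ax":0,"ay":0,"az":0,"jaw":1},{"tx":0.045,"ty":0,"tz":0,"ax":0,"ay":0,"az":0,"jaw":1},{"tx":0.045,"ty":0,"tz":0,"ax":0,"ay":0,"az":0,"jaw":1},{"tx":0.045,"ty":0,"tz":0,"ax":0,"ay":0,"az":0,"jaw":1},{"tx":0.045,"ty":0,"tz":0,"ax":0,"ay":0,"az":0,"jaw":1},{"tx":0.045,"ty":0,"tz":0,"ax":0,"ay":0,"az":0,"jaw":1},{"tx":0.045,"ty":0,"tz":0,"ax":0,"ay":0,"az":0,"jaw":1},{"tx":0.045,"ty":0,"tz":0,"ax":0,"ay":0,"az":0,"jaw":1},{"tx":0.04,"ty":0,"tz":0,"ax":0,"ay":0,"az":0,"jaw":1}]'
python3 -m handwheel '[{"tx":0.04,"ty":0.004,"tz":0,"ax":0,"ay":0,"az":0,"jaw":1},{"tx":0.03,"ty":0.004,"tz":0,"ax":0,"ay":0,"az":0,"jaw":1},{"tx":0,"ty":0,"tz":0.02,"ax":0,"ay":0,"az":0,"jaw":1},{"tx":0,"ty":0,"tz":0.03,"ax":0,"ay":0,"az":0,"jaw":1},{"tx":0,"ty":0,"tz":0.03,"ax":0,"ay":0,"az":0,"jaw":1},{"tx":0,"ty":0,"tz":0.02,"ax":0,"ay":0,"az":0,"jaw":1},{"tx":0,"ty":0,"tz":0,"ax":0,"ay":0,"az":0,"jaw":1},{"tx":0,"ty":0,"tz":0,"ax":0,"ay":0,"az":0,"jaw":1},{"tx":0,"ty":0,"tz":0,"ax":0,"ay":0,"az":0,"jaw":1},{"tx":0,"ty":0,"tz":0,"ax":0,"ay":0,"az":0,"jaw":1}]'
```

```text
time: 34.65
ee_pos: [0.3624, -0.2601, 0.1729]
tcp_rot: [179.8, 0.1, 90.1]
wrist_force: [-0.2, 0.5, -0.0]
opening: 0.0853
grasp_force: 0.0
time: 35.9
ee_pos: [0.3587, 0.1823, 0.1705]
tcp_rot: [-180.0, 0.0, 90.3]
wrist_force: [0.8, -0.7, 0.3]
opening: 0.0853
grasp_force: 0.0
time: 37.15
ee_pos: [0.3682, 0.2506, 0.0719]
tcp_rot: [179.9, -0.0, 90.2]
wrist_force: [0.2, 0.1, -0.4]
opening: 0.0855
grasp_force: 0.0
```

```bash
python3 -m handwheel '[{"tx":0.0016,"ty":0.0023,"tz":0.02,"ax":0,"ay":0,"az":0,"jaw":1},{"tx":0,"ty":0,"tz":0.02,"ax":0,"ay":0,"az":0,"jaw":1},{"tx":0,"ty":0,"tz":0.018,"ax":0,"ay":0,"az":0,"jaw":1},{"tx":0,"ty":0,"tz":0.009,"ax":0,"ay":0,"az":0,"jaw":1},{"tx":0,"ty":0,"tz":0,"ax":0,"ay":0,"az":0,"jaw":0.9},{"tx":0,"ty":0,"tz":0,"ax":0,"ay":0,"az":0,"jaw":0.8},{"tx":0,"ty":0,"tz":0,"ax":0,"ay":0,"az":0,"jaw":0.7},{"tx":0,"ty":0,"tz":0,"ax":0,"ay":0,"az":0,"jaw":0.6},{"tx":0,"ty":0,"tz":0,"ax":0,"ay":0,"az":0,"jaw":0.4},{"tx":0,"ty":0,"tz":0,"ax":0,"ay":0,"az":0,"jaw":0.2}]' 25
```

```text
time: 38.4
ee_pos: [0.3705, 0.2522, 0.0048]
tcp_rot: [179.9, -0.0, 90.2]
wrist_force: [-0.8, -0.0, 5.4]
opening: 0.0669
grasp_force: 27.8
```

```bash
python3 -m handwheel '[{"tx":0,"ty":0,"tz":-0.005,"ax":0,"ay":0,"az":0,"jaw":0.2},{"tx":0,"ty":0,"tz":-0.01,"ax":0,"ay":0,"az":0,"jaw":0.2},{"tx":0,"ty":0,"tz":-0.03,"ax":0,"ay":0,"az":0,"jaw":0.2},{"tx":0,"ty":0,"tz":-0.04,"ax":0,"ay":0,"az":0,"jaw":0.2},{"tx":0,"ty":0,"tz":-0.04,"ax":0,"ay":0,"az":0,"jaw":0.2},{"tx":0,"ty":0,"tz":-0.03,"ax":0,"ay":0,"az":0,"jaw":0.2},{"tx":-0.02,"ty":0.01,"tz":0,"ax":0,"ay":0,"az":0,"jaw":0.2},{"tx":-0.035,"ty":0.01,"tz":0,"ax":0,"ay":0,"az":0,"jaw":0.2},{"tx":-0.035,"ty":0.01,"tz":0,"ax":0,"ay":0,"az":0,"jaw":0.2},{"tx":-0.035,"ty":0.01,"tz":0,"ax":0,"ay":0,"az":0,"jaw":0.2}]'
python3 -m handwheel '[{"tx":-0.035,"ty":0.01,"tz":0,"ax":0,"ay":0,"az":0,"jaw":0.2},{"tx":-0.035,"ty":0.01,"tz":0,"ax":0,"ay":0,"az":0,"jaw":0.2},{"tx":-0.035,"ty":0.01,"tz":0,"ax":0,"ay":0,"az":0,"jaw":0.2},{"tx":-0.025,"ty":0.01,"tz":0,"ax":0,"ay":0,"az":0,"jaw":0.2},{"tx":-0.015,"ty":0.0025,"tz":0,"ax":0,"ay":0,"az":0,"jaw":0.2},{"tx":0,"ty":0,"tz":0.02,"ax":0,"ay":0,"az":0,"jaw":0.2},{"tx":0,"ty":0,"tz":0.02,"ax":0,"ay":0,"az":0,"jaw":0.2},{"tx":0,"ty":0,"tz":0,"ax":0,"ay":0,"az":0,"jaw":0.2},{"tx":0,"ty":0,"tz":0,"ax":0,"ay":0,"az":0,"jaw":0.2},{"tx":0,"ty":0,"tz":0,"ax":0,"ay":0,"az":0,"jaw":0.2}]'
```

```text
time: 39.65
ee_pos: [0.4109, 0.1261, 0.1599]
tcp_rot: [179.9, -0.0, 90.2]
wrist_force: [0.0, -0.4, -0.7]
opening: 0.0672
grasp_force: 28.4
time: 40.9
ee_pos: [0.4541, -0.0176, 0.1202]
tcp_rot: [179.9, -0.0, 90.2]
wrist_force: [-0.3, 0.2, -0.7]
opening: 0.0672
grasp_force: 28.4
```

Run:
```python
from m import *
from workcell import optics,telemetry
s=optics.camera("scene");c=optics.camera("top");o=telemetry.get_obs();t=o['ee_pos'];print(t)
X,Y=.453,-.018
def proj(p,c):
    q=np.linalg.inv(c["extrinsics"])@np.r_[p,1]; u=c["K"]@q[:3]; return u[:2]/u[2]
a=np.linspace(0,6.283,60);out=[]
for cam in(s,c):
    im=cv2.resize(cam["color"],None,fx=4,fy=4,interpolation=2)
    for x,y,z,r,col in((t[0],t[1],t[2]+.0272,.034,(255,0,255)),(t[0],t[1],t[2]+.0052,.034,(255,0,255)),(X,Y,.095,.032,(0,0,255)),(X,Y,0,.032,(0,0,255))):
        pts=np.array([proj((x+r*np.cos(k),y+r*np.sin(k),z),cam) for k in a]); cv2.polylines(im,[np.int32((pts+.5)*4)],True,col,1,cv2.LINE_AA)
    u,v=(proj((X,Y,.09),cam)*4).astype(int); out.append(im[v-200:v+240,u-190:u+190])
cv2.imwrite("pics/h7.png",np.hstack(out)[:,:,::-1])
w=masks(s)["wood"];print("b placed",rim(s,w,(199,145),.107,.0295,False))
```

```text
[ 0.45405074 -0.01760347  0.11991336]
b placed (array([ 0.36441414, -0.27749156]), np.float64(0.0011259683280843953), np.int32(335))
```

View pics/h7.png

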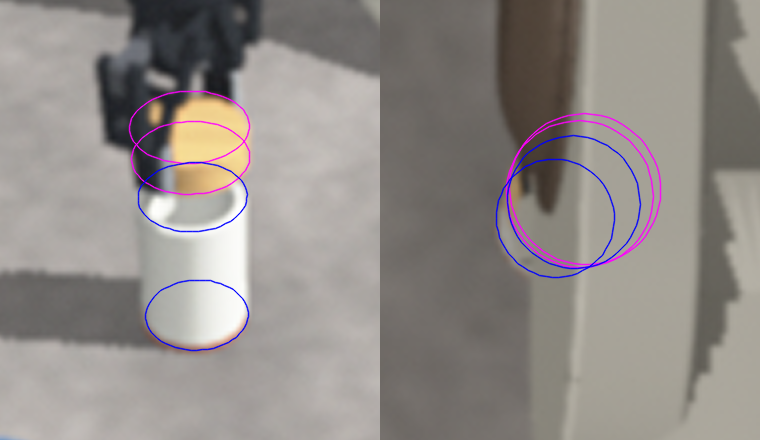

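Overlay: predicted lid (magenta) and canister (blue) match the scene image; lid is above canister a (193,195). Lower.

```bash
python3 -m handwheel '[{"tx":0,"ty":-0.001,"tz":0.008,"ax":0,"ay":0,"az":0,"jaw":0.2},{"tx":0,"ty":0,"tz":0.008,"ax":0,"ay":0,"az":0,"jaw":0.2},{"tx":0,"ty":0,"tz":0.006,"ax":0,"ay":0,"az":0,"jaw":0.2},{"tx":0,"ty":0,"tz":0.004,"ax":0,"ay":0,"az":0,"jaw":0.2},{"tx":0,"ty":0,"tz":0.002,"ax":0,"ay":0,"az":0,"jaw":0.2},{"tx":0,"ty":0,"tz":0.0015,"ax":0,"ay":0,"az":0,"jaw":0.2},{"tx":0,"ty":0,"tz":0.0008,"ax":0,"ay":0,"az":0,"jaw":0.2},{"tx":0,"ty":0,"tz":0,"ax":0,"ay":0,"az":0,"jaw":0.2},{"tx":0,"ty":0,"tz":0,"ax":0,"ay":0,"az":0,"jaw":0.2},{"tx":0,"ty":0,"tz":0,"ax":0,"ay":0,"az":0,"jaw":0.2}]'
```

```text
time: 42.25
ee_pos: [0.4529, -0.0177, 0.0898]
tcp_rot: [179.9, -0.0, 90.2]
wrist_force: [-1.9, 0.2, 5.6]
opening: 0.067
grasp_force: 29.0
```

Seated. Release, rise, and move off to see everything.

```bash
python3 -m handwheel '[{"tx":0,"ty":0,"tz":-0.0005,"ax":0,"ay":0,"az":0,"jaw":0.6},{"tx":0,"ty":0,"tz":0,"ax":0,"ay":0,"az":0,"jaw":0.68},{"tx":0,"ty":0,"tz":0,"ax":0,"ay":0,"az":0,"jaw":0.85},{"tx":0,"ty":0,"tz":0,"ax":0,"ay":0,"az":0,"jaw":1},{"tx":0,"ty":0,"tz":0,"ax":0,"ay":0,"az":0,"jaw":1},{"tx":0,"ty":0,"tz":-0.01,"ax":0,"ay":0,"az":0,"jaw":1},{"tx":0,"ty":0,"tz":-0.03,"ax":0,"ay":0,"az":0,"jaw":1},{"tx":0,"ty":0,"tz":-0.03,"ax":0,"ay":0,"az":0,"jaw":1},{"tx":0,"ty":0,"tz":-0.03,"ax":0,"ay":0,"az":0,"jaw":1},{"tx":0,"ty":-0.01,"tz":0,"ax":0,"ay":0,"az":0,"jaw":1}]'
python3 -m handwheel '[{"tx":0.035,"ty":-0.03,"tz":0,"ax":0,"ay":0,"az":0,"jaw":1},{"tx":0.035,"ty":-0.03,"tz":0,"ax":0,"ay":0,"az":0,"jaw":1},{"tx":0.035,"ty":-0.02,"tz":0,"ax":0,"ay":0,"az":0,"jaw":1},{"tx":0.035,"ty":0,"tz":0,"ax":0,"ay":0,"az":0,"jaw":1},{"tx":0.035,"ty":0,"tz":0,"ax":0,"ay":0,"az":0,"jaw":1},{"tx":0.035,"ty":0,"tz":0,"ax":0,"ay":0,"az":0,"jaw":1},{"tx":0.035,"ty":0,"tz":0,"ax":0,"ay":0,"az":0,"jaw":1},{"tx":0,"ty":0,"tz":0,"ax":0,"ay":0,"az":0,"jaw":1},{"tx":0,"ty":0,"tz":0,"ax":0,"ay":0,"az":0,"jaw":1},{"tx":0,"ty":0,"tz":0,"ax":0,"ay":0,"az":0,"jaw":1}]'
python3 - <<'E'
from m import *
from workcell import optics
s=optics.camera("scene");c=optics.camera("top");w=masks(c)["wood"]
for k,sd,z,r in(("a",(317,240),.117,.034),("b",(456,292),.107,.0295),("c",(418,193),.097,.025),("d",(201,175),.087,.0205)): print(k,rim(c,w,sd,z,r,False))
im=s["color"]
cr=[cv2.resize(im[y-35:y+45,x-40:x+40],(200,200),interpolation=2) for x,y in((262,195),(199,147),(172,195),(328,275))]
cv2.imwrite("pics/f.png",np.vstack([cv2.resize(im[70:320,130:460],(800,396*800//800))[:380],np.hstack(cr)])[:,:,::-1])
E
```

```text
time: 43.5
ee_pos: [0.4437, -0.0178, 0.192]
tcp_rot: [179.7, 0.0, 90.2]
wrist_force: [-0.8, -0.1, -0.8]
opening: 0.0855
grasp_force: 0.0
time: 44.75
ee_pos: [0.3617, 0.2261, 0.1894]
tcp_rot: [180.0, 0.0, 90.2]
wrist_force: [0.8, 0.8, 0.1]
opening: 0.0853
grasp_force: 0.0
a (array([ 0.44764899, -0.0163502 ]), np.float64(0.0005475502353549553), np.int32(1004))
b (array([ 0.35923309, -0.27782666]), np.float64(0.0003529859696602779), np.int32(877))
c (array([ 0.5490349 , -0.21642269]), np.float64(0.00042752591590395467), np.int32(469))
d (array([0.58296415, 0.21493632]), np.float64(0.0004721923923157357), np.int32(325))
```

View pics/f.png

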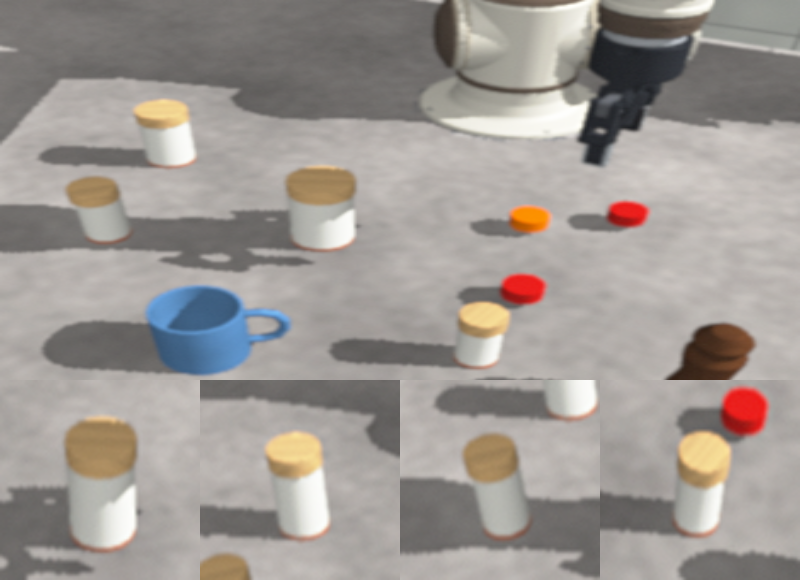

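All four lids are seated level on their own canisters, with the mug, mill and decoys in place and the gripper well clear.

```bash
python3 -c "
from workcell import workorder
print(workorder.job_done())"
```

```text
the job is handed in; nothing more can be done
None
```

All four lids are on their own canisters, plug down and level as far as the final pictures show; the canisters, mug and mill were left where they stood, and the job was handed in at about 45 s (the verdict was not shown to me).

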